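# Read the stock label in the bench cupboard

## Task

Fold the glazed cupboard's bifold door right back to its jamb, then take the barcode scanner from its rest and read the label on the sloping lid of the wide bin: point the scanner squarely at the middle of the label from about 7 cm and hold it still there for at least a second and a half. Lay the scanner gently back in its rest as you found it, leaving the door folded back and the bins and everything else on the bench where they stand.

Things in the scene. Friction and masses are not known exactly. Their poses are not given: they have to be found in the camera images.
- cupboard: Fixed clear-panelled cupboard, aluminium frame, 226 deep x 350 wide x 295 high (mm). Origin: centre of underside; x runs from its open front inwards, y to its left, z up. Door plane at x -105. Above it a head track (x -116 to -94, z 273 to 295), then a clear roof, top at 295. Doorway y -160 to 160, z 15 to 273. Clear solid sides and back. Floor top at z 12.
- door (a joint): Fold angle a of the bifold door, rad: angle of the jamb panel from the door plane; 0 flat shut, 1.42 stop, folded back. It swings out to cupboard -x. The leading panel, hinged to it at the fold, makes angle a the other way; its far edge runs in the track, 310 cos(a) mm right of the jamb. Starts at 0.55 to 0.9, moved by 1 to 3 N at the fold, stays where left. Right back means over 1.1.
- door_fold (a point): On the fold hinge's axis, at the panels' top edge, 265 mm above the bench; moves with the door: 155 sin(a) mm before the door plane, 155 cos(a) right of the jamb. The part-folded panels (each 155 wide, 10 thick, z 20 to 265) stick out before the cupboard as a V, its hollow facing the cupboard and open from above in front of the head track.
- door_jamb (a point): On the jamb hinge's axis (cupboard x -105, y 155), at the panels' top edge, 265 mm above the bench; fixed. The door also has a small steel knob (22 mm across, reaching 29 mm out, z 235) on the jamb panel's outer face, 30 mm from the fold.
- scanner_mid (a point): Middle of the loose black in-line barcode scanner, straight, 147 mm long, about 180 g, heavier in the handle, lying nose down in its rest. x points along it to the nose, y across its width, z out of its upper face (grey trigger key). Handle: x -73 to 24, 34 wide (y), 28 thick (z -14 to 14). Flared head: x 24 to 73, 52 wide, z -14 to 20.
- scanner_nose (a point): Centre of the scanner's window in its nose end (x 73, z 3 from scanner_mid); same axes as scanner_mid; x is the beam's direction.
- rest_seat (a point): Where scanner_mid lies when the scanner is in its fixed grey rest, 108 mm above the bench; x level, the way the nose points, z up. Scanner slopes 50 degrees below level. Under the head: a sloping plate, 6 mm cheeks with 4 mm play each side (up to 8 mm above the scanner's middle), lip at the nose. Under the handle only a spine 20 wide. Foot 150 x 85. Within 12 mm is back in the rest.
- bin_wide_label (a point): Middle of the barcode label (46 wide x 36 mm) on the sloping grey lid of the wide bin, the one to read; x points out of the label (to the front and up at 45 degrees), y is level. 102 mm above the bench, about 97 behind the door plane. The place of the wide bin among the three varies.
- bin_wide: The wide bin: white, 84 wide, 110 deep, loose, 0.65 kg; origin centre of underside, x to its back. Front wall 50 high, lid rising at 45 degrees to 130, flat top behind. Three such bins stand side by side on the cupboard's floor, fronts about 60 mm behind the door plane, beside an empty space of about 75 mm at the jamb.
- bin_narrow_a: A like bin, 56 mm wide, loose; origin as for the wide bin. Leave alone.
- bin_narrow_b: The second 56 mm wide bin; origin as for the wide bin. Leave alone.
- bottle_mid (a point): Middle of an amber reagent bottle, 64 mm across, 170 high, loose, standing before the cupboard. Leave alone.
- beaker_mid (a point): Middle of a glass beaker, 72 mm across, 95 high, loose, left of the cupboard's front. Leave alone.
- calculator: Desk calculator, 140 x 75 x 14 mm, lying loose on the bench; origin centre of underside. Leave alone.
Not all that is in view belongs to the job. Of the things like the part that bears rest_seat, leave any that is pink, red or yellow; of the rest the larger one is meant.

How it is judged:
By the outcome, as a careful person would: the job done as asked, in the order asked, and still so for the second after the job is handed in, with the robot touching nothing.
It also fails if it takes over 69 s, if anything falls off the work surface, if the arm or the gripper's body presses on something with over 40 N, if the wrist force passes 120 N, or if a joint passes its speed limit or range.

## Robot

A 7-joint arm with a two-finger parallel gripper is mounted at the origin on the work surface. World frame = base frame: x ahead of the robot, y to its left, z up, the work surface at z = 0. Lengths are in m, angles in rad, forces in N, time in s.
With the tool pointing down it reaches from about 0.4 to 0.875 m from the base axis. Payload 19.3 kg.
Tool frame: the origin (TCP) lies midway between the tips of the shut fingers; the grasp point (between the pads) lies 19 mm behind it; z points along the fingers, x is the direction in which the jaws open and shut, and the axes are right-handed (so a half turn about z gives the same grasp; the last joint's range is limited). The gripper opens to 85 mm and grips with 20 to 120 N. Pads are 22 mm wide; open, the fingers measure 114 mm over their backs; the gripper's body (76 mm by 85 mm) begins 54 mm behind the grasp point. The pads swing forward as they close: fully open they stand 13 mm farther back than shut.
Start: joints at [-1.226, 0.521, -0.036, 1.599, 0.021, 1.021, -0.113], TCP at [0.252, 0.572, 0.231] pointing down, gripper open.
Joint ranges: [-2.91, 2.91], [-0.3, 2.13], [-1.5, 1.42], [0.17, 2.43], [-1.26, 4.41], [0.16, 1.93], [-2.52, 2.52]. Speed limits (rad/s): [1.89, 1.89, 2.39, 2.39, 3.01, 3.01, 3.01].

## Interface

Orientations are given as a rotation vector (axis times angle).
In Python, from plant import robot gives the robot as it stands. The module is installed in compiled form; this text tells all that it offers.
- The arm moves only by the shell command python3 -m pendant 'ROWS' [OPENING] [FORCE]. ROWS is JSON, a list of rows, each a list of 2 entries, a list of its own where there are three numbers: the shift along the tool's x, y, z in m, then the turn, a rotation vector about the tool's x, y, z in rad. A call has 1 to 20 rows; each row shifts and turns the commanded pose from where the row before left it, along the tool's axes as they then stand; what a row does not reach is not made up. A row lasts 1/8 s, in which the tool goes at most 62.5 mm and 10.7 degrees, less where a joint would pass 70% of its speed; a pose out of reach is approached as far as the arm can. A call with a gripper value outside its range is refused whole. OPENING is the closure, from -1 (fully open) to 1 (shut), so that 0 is half open, set as the call begins (- or left out, the last holds). The fingers move at their own pace and stop on an object; FORCE is the grip in N (left out, the last holds). Time passes only in rows, so rows that do not move let the fingers close. It gives the time, the measured TCP pose, the force and the opening at its end, in the units of the state.
- robot.observe(): the state, without advancing time (a new reading comes with each control period).
- robot.grab_frame(name): name is "scene" or "top" or "wrist"; returns a dict with "img" (420x560x3 uint8, blue, green, red), "fx", "fy", "cx", "cy" (pixels), "position" and "orientation" of the camera in the world. Camera axes: x right, y up, looking along -z (the intrinsics and any distortion apply to the point x, -y, -z); pixel columns grow to the right and rows downward; lengths in m; the calibration is good to about 2 mm. A picture is of the moment at which its call begins. There is no depth.
- robot.finish_job(): hands the job in, once; it reports no verdict.
The state is a dict: "time": time; "joints": joint angles; "joint_vel": joint speeds; "joint_efforts": joint torques, N m; "tcp_pos": TCP position; "ee_rot": TCP orientation; "force": force on the tool from outside, world axes, zero at the start; "torque": the same for the moment, N m; "width": opening from 0.0 (shut) to 1.0 (fully open).
Only numpy, scipy, OpenCV 4.12 (cv2) and the standard library are available. Lean on these libraries where they do the work, as an engineer would, in place of code of your own. Each camera call takes 0.05 s, during which the arm holds its last target.

## Working session

There is one attempt and no reset: what is moved stays moved. The work goes in short steps, Python scripts to look and compute and a shell command to move; the robot and the scene stay as the last step left them, time stands still between calls to the robot, and variables do not carry over. Pictures are saved under pics/ and viewed, and the job is handed in when it is done.

```bash
mkdir -p pics; ls; python3 - <<'E'
from plant import robot
import cv2,numpy as np
s=robot.observe();print(s)
for n in["scene","top","wrist"]:
    f=robot.grab_frame(n);cv2.imwrite(f"pics/{n}0.png",f["img"]);print(n,{k:v for k,v in f.items() if k!="img"})
E
```

```text
pics
{'time': 0.0, 'joints': array([-1.22621096,  0.52203358, -0.03632213,  1.59997933,  0.02121444,
        1.02113664, -0.11274335]), 'joint_vel': array([-7.77200141e-05, -2.97333194e-04, -5.86333947e-04, -9.67244329e-04,
        1.08031948e-03, -2.82784658e-04,  5.22042751e-04]), 'joint_efforts': array([-3.14184863e-04, -9.27099323e+01,  1.97964326e+00, -3.69923830e+01,
        1.77643611e-02,  8.19740177e-03,  1.00095858e-04]), 'tcp_pos': array([0.25177538, 0.57167427, 0.23072388]), 'ee_rot': array([ 2.63060728e+00,  1.71609384e+00, -1.45003038e-03]), 'force': array([-0.38959966,  0.42223714, -0.20771375]), 'torque': array([-0.04941198, -0.03170693,  0.04437507]), 'width': 1.0010966903635903}
scene {'fx': 394.3389452303019, 'fy': 394.3389452303019, 'cx': 281.15209874573503, 'cy': 205.99731136152533, 'position': array([0.21960456, 0.14269388, 1.31603996]), 'orientation': array([ 0.20080112, -0.32931067, -1.97416293])}
top {'fx': 405.2688527709434, 'fy': 405.2688527709434, 'cx': 277.15728077699646, 'cy': 206.12504359580794, 'position': array([ 0.36130382, -0.04578432,  1.21124735]), 'orientation': array([ 0.14014171, -0.12865217, -1.57435021])}
wrist {'fx': 305.88966187242517, 'fy': 305.88966187242517, 'cx': 284.1712801555071, 'cy': 210.0057695475503, 'position': array([0.17647432, 0.60363819, 0.372568  ]), 'orientation': array([-0.28953104, -0.18727816,  1.14571044])}
```

View pics/scene0.png

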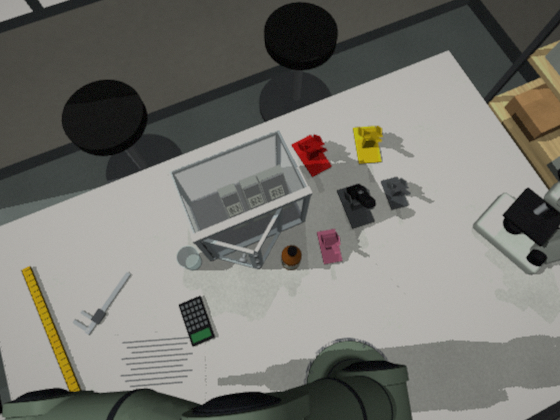

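View pics/top0.png

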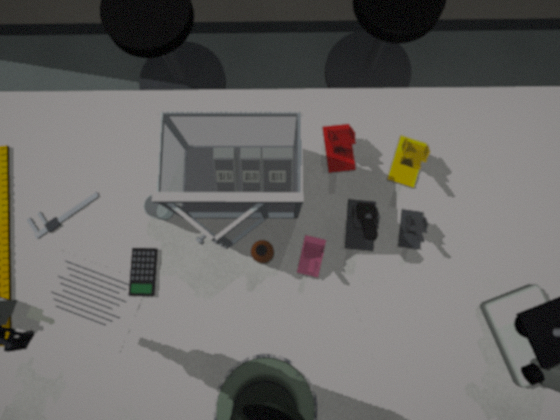

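View pics/wrist0.png

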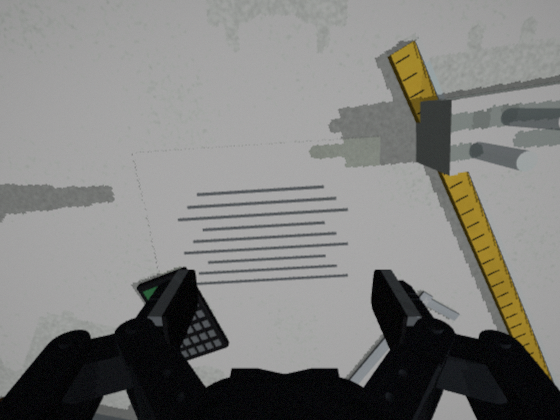

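```bash
cat > h.py <<'E'
import numpy as np,cv2
from scipy.spatial.transform import Rotation as R
from plant import robot
def grab(n,save=None):
    f=robot.grab_frame(n)
    if save: cv2.imwrite(f"pics/{save}.png",f["img"])
    np.save(f"/tmp/cam_{save or n}.npy",f,allow_pickle=True); return f
def load(n): return np.load(f"/tmp/cam_{n}.npy",allow_pickle=True).item()
def proj(f,p):
    q=R.from_rotvec(f["orientation"]).inv().apply(np.atleast_2d(p)-f["position"])
    return np.c_[f["cx"]+f["fx"]*q[:,0]/-q[:,2], f["cy"]-f["fy"]*q[:,1]/-q[:,2]]
def ray(f,u,v):
    d=R.from_rotvec(f["orientation"]).apply([(u-f["cx"])/f["fx"],-(v-f["cy"])/f["fy"],-1]); return f["position"],d/np.linalg.norm(d)
def onz(f,u,v,z):
    o,d=ray(f,u,v); return o+d*(z-o[2])/d[2]
def tri(obs):
    A=np.zeros((3,3));b=np.zeros(3)
    for f,u,v in obs:
        o,d=ray(f,u,v);P=np.eye(3)-np.outer(d,d);A+=P;b+=P@o
    x=np.linalg.solve(A,b); return x,[proj(f,x)[0]-[u,v] for f,u,v in obs]
def crop(src,x0,y0,x1,y1,s,out):
    im=cv2.imread(f"pics/{src}.png")[y0:y1,x0:x1]
    cv2.imwrite(f"pics/{out}.png",cv2.resize(im,None,fx=s,fy=s,interpolation=cv2.INTER_CUBIC))
E
python3 - <<'E'
from h import *
for n in["scene","top"]: grab(n,n+"1")
crop("top1",140,100,310,260,4.5,"t_cup"); crop("top1",300,110,450,290,3.3,"t_rest")
crop("scene1",165,125,325,275,4,"s_cup"); crop("scene1",300,120,420,280,3.6,"s_rest")
E
```

```text
(no output)
```

View pics/t_cup.png

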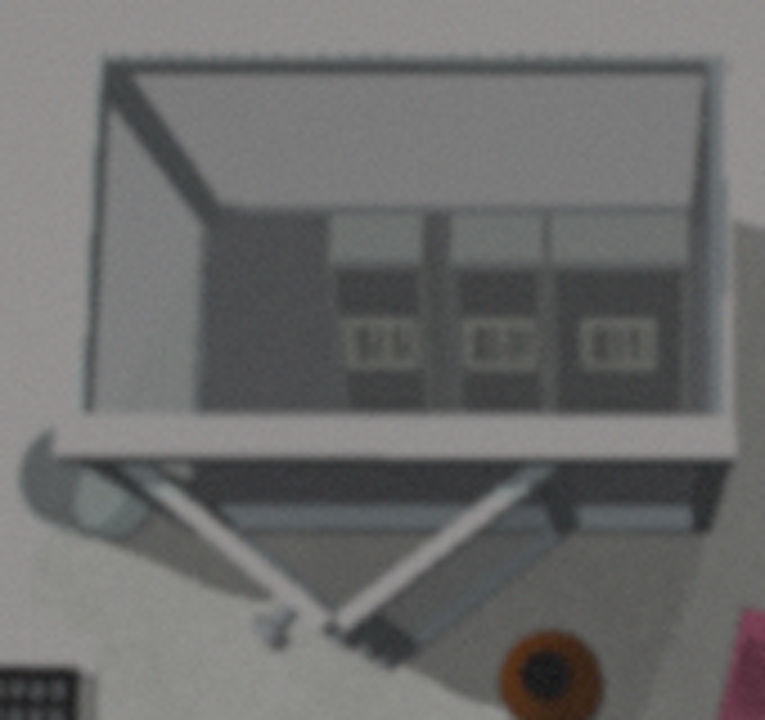

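View pics/t_rest.png

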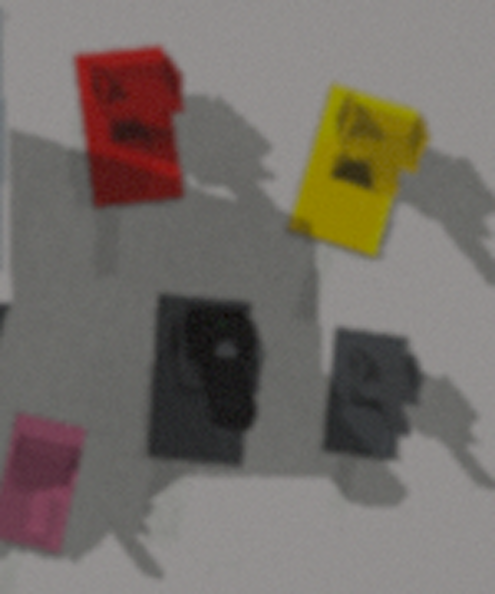

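View pics/s_cup.png

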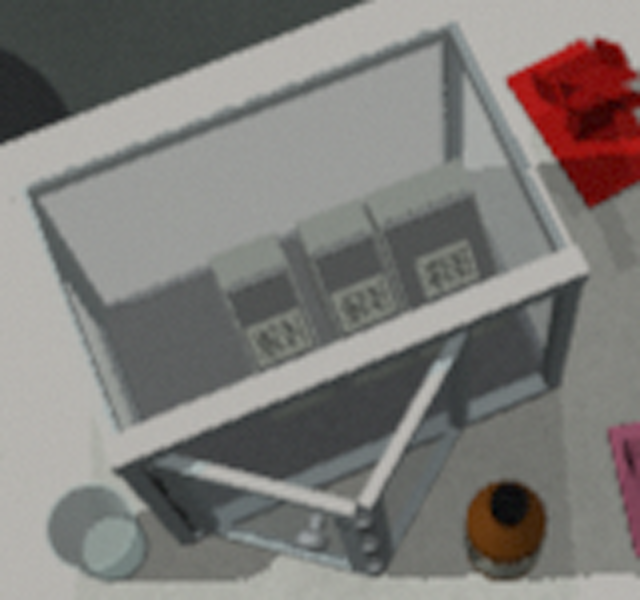

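View pics/s_rest.png

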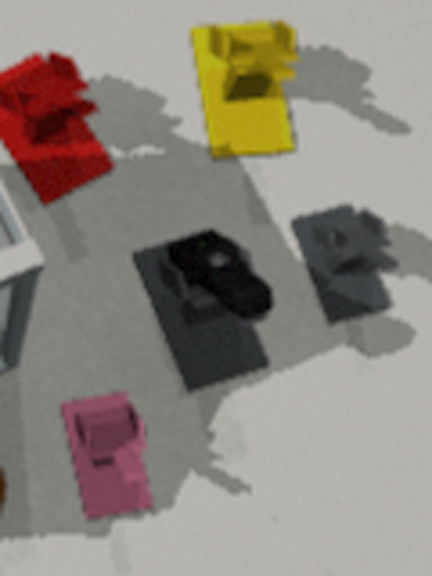

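```bash
cat > fit1.py <<'E'
from h import *
from scipy.optimize import least_squares
T=load("top1");S=load("scene1")
def px(c,s,o): return (np.array(c)+.5)/s-.5+np.array(o)
t=lambda *c:px(c,4.5,(140,100)); s=lambda *c:px(c,4,(165,125))
obs=[(T,(-116,175,295),t(52,459)),(T,(-116,-175,295),t(737,457)),(T,(113,175,295),t(105,58)),(T,(113,-175,295),t(722,58)),
(S,(-116,175,295),s(115,467)),(S,(-116,-175,295),s(587,270)),(S,(113,175,295),s(30,190)),(S,(113,-175,295),s(452,25))]
def w(p,P):
    c,si=np.cos(p[2]),np.sin(p[2]);P=np.array(P)/1e3
    return np.array([p[0]+c*P[0]-si*P[1],p[1]+si*P[0]+c*P[1],P[2]])
f=lambda p:np.concatenate([proj(F,w(p,P))[0]-u for F,P,u in obs])
r=least_squares(f,[.5,.1,0]);p=r.x;print(p,np.degrees(p[2]));print(r.fun.reshape(-1,2).round(1))
def inv(p,q):
    d=np.array(q[:2])-p[:2];c,si=np.cos(p[2]),np.sin(p[2]);return np.array([c*d[0]+si*d[1],-si*d[0]+c*d[1],q[2]])*1e3
for n,a,b in[("label_w",t(620,344),s(447,268)),("fold",t(338,622),s(362,503)),("botcap",t(547,675),s(508,503))]:
    x,e=tri([(T,*a),(S,*b)]);print(n,x.round(4),np.round(e,1).tolist(),inv(p,x).round(0))
for n,a in[("label_n1",t(381,344)),("n2",t(500,344))]: print(n,inv(p,onz(T,*a,.102)).round(0))
print("label via plane",inv(p,onz(T,*t(620,344),.102)).round(0),inv(p,onz(S,*s(447,268),.102)).round(0))
print("fold via z", [inv(p,onz(T,*t(338,622),.265)).round(0),inv(p,onz(S,*s(362,503),.265)).round(0)])
print("track end", inv(p,onz(T,*t(545,470),.265)).round(0))
print("beaker", onz(T,*t(112,500),.0),"jamb",w(p,(-105,155,265)))
tr=lambda *c:px(c,3.3,(300,110)); sr=lambda *c:px(c,3.6,(300,120))
for c in[(160,294),(250,300),(150,456),(242,464)]: print("foot",onz(T,*tr(*c),.008).round(4))
for c in[(135,257),(187,388),(268,365)]: print("footS",onz(S,*sr(*c),.008).round(4))
x,e=tri([(T,*tr(232,420)),(S,*sr(255,305))]);print("tail",x,e)
x,e=tri([(T,*tr(226,348)),(S,*sr(217,260))]);print("key",x,e)
E
python3 fit1.py
```

```text
[ 0.64208181  0.07118469 -0.01385929] -0.7940788822039442
[[ 1.2  1.7]
 [ 1.   3. ]
 [-5.  -3.1]
 [ 3.9 -2.7]
 [ 0.1  2.5]
 [ 2.1  2.4]
 [-6.  -1.4]
 [ 2.7 -3.7]]
label_w [ 0.6355 -0.0396  0.1154] [[-0.0, -0.0], [0.0, 0.0]] [  -5. -111.  115.]
fold [0.4497 0.1055 0.2759] [[-0.0, -0.0], [0.0, 0.0]] [-193.   32.  276.]
botcap [0.4288 0.0032 0.1691] [[-0.1, -0.1], [0.1, 0.1]] [-212.  -71.  169.]
label_n1 [ -3.  39. 102.]
n2 [ -2. -36. 102.]
label via plane [  -2. -111.  102.] [  -0. -113.  102.]
fold via z [array([-192.,   33.,  265.]), array([-190.,   31.,  265.])]
track end [-111.  -73.  265.]
beaker [0.55921083 0.30423428 0.        ] jamb [0.53924002 0.22762498 0.265     ]
foot [ 0.5899 -0.2521  0.008 ]
foot [ 0.5836 -0.334   0.008 ]
foot [ 0.4423 -0.2377  0.008 ]
foot [ 0.4345 -0.3196  0.008 ]
footS [ 0.5866 -0.2535  0.008 ]
footS [ 0.4467 -0.2382  0.008 ]
footS [ 0.435 -0.32   0.008]
tail [ 0.45775153 -0.27430161  0.1806804 ] [array([0.02185565, 0.02495055]), array([-0.02530368, -0.01114881])]
key [ 0.5227101  -0.28585285  0.11937397] [array([0.08438506, 0.10244332]), array([-0.09992884, -0.04875618])]
```

```bash
sed -i 's/^f=lambda/obs=[o for o in obs if o[1][0]<0]\nf=lambda/' fit1.py; python3 fit1.py | head -16
```

```text
[ 0.64843917  0.07347911 -0.00637774] -0.3654174337685109
[[ 0.6 -0.4]
 [ 0.3 -0.3]
 [-1.1  1. ]
 [ 0.4  0.2]]
label_w [ 0.6355 -0.0396  0.1154] [[-0.0, -0.0], [0.0, 0.0]] [ -12. -113.  115.]
fold [0.4497 0.1055 0.2759] [[-0.0, -0.0], [0.0, 0.0]] [-199.   31.  276.]
botcap [0.4288 0.0032 0.1691] [[-0.1, -0.1], [0.1, 0.1]] [-219.  -72.  169.]
label_n1 [ -9.  36. 102.]
n2 [ -9. -38. 102.]
label via plane [  -9. -113.  102.] [  -7. -115.  102.]
fold via z [array([-198.,   33.,  265.]), array([-196.,   30.,  265.])]
track end [-118.  -75.  265.]
beaker [0.55921083 0.30423428 0.        ] jamb [0.54442985 0.22914562 0.265     ]
foot [ 0.5899 -0.2521  0.008 ]
foot [ 0.5836 -0.334   0.008 ]
```

```bash
cat > go.py <<'E'
# usage: python3 go.py x y z  [tilt_deg yaw_deg] : prints shift in tool axes and turn in tool axes; tool x at world yaw, tool z tilted from down toward tool y by tilt
import sys,json
from h import *
s=robot.observe()
open("log.jsonl","a").write(json.dumps({k:np.asarray(v).tolist() for k,v in s.items()})+"\n")
Rc=R.from_rotvec(s["ee_rot"])
def pose(tilt,yaw):
    y=np.radians(yaw);t=np.radians(tilt)
    X=np.array([np.cos(y),np.sin(y),0]);F=np.array([np.sin(y),-np.cos(y),0])
    Z=np.array([0,0,-1])*np.cos(t)+F*np.sin(t);return R.from_matrix(np.c_[X,np.cross(Z,X),Z])
if __name__=="__main__":
    print("t",s["time"],"pos",s["tcp_pos"].round(4),"F",s["force"].round(1),"T",s["torque"].round(2),"w",round(s["width"],3)); print("axes cols",Rc.as_matrix().round(3).tolist()); print("j",s["joints"].round(3))
    if len(sys.argv)>3:
        d=np.array(list(map(float,sys.argv[1:4])))-s["tcp_pos"]
        print("shift now-axes",Rc.inv().apply(d).round(4),"len",np.linalg.norm(d).round(4))
        if len(sys.argv)>5:
            Rt=pose(float(sys.argv[4]),float(sys.argv[5]))
            print("turn",(Rc.inv()*Rt).as_rotvec().round(4),"shift target-axes",Rt.inv().apply(d).round(4))
E
python3 go.py .508 -.04 .35 0 84.4
```

```text
t 0.25 pos [0.2518 0.5719 0.231 ] F [ 0.2 -0.4  0.1] T [-0.04 -0.03  0.02] w 0.996
axes cols [[0.403, 0.915, -0.0], [0.915, -0.403, -0.0], [-0.0, 0.0, -1.0]]
j [-1.226  0.522 -0.036  1.6    0.021  1.021 -0.113]
shift now-axes [-0.4568  0.481  -0.1187] len 0.6739
turn [-1.000e-04  5.000e-04 -3.171e-01] shift target-axes [-0.584   0.3146 -0.119 ]
```

```bash
python3 -m pendant '[[[0,0,-0.04],[0,0,-0.159]],[[0,0,-0.04],[0,0,-0.158]],[[0,0,-0.039],[0,0,0]],[[-0.0365,0.0197,0],[0,0,0]],[[-0.0365,0.0197,0],[0,0,0]],[[-0.0365,0.0197,0],[0,0,0]],[[-0.0365,0.0197,0],[0,0,0]],[[-0.0365,0.0197,0],[0,0,0]],[[-0.0365,0.0197,0],[0,0,0]],[[-0.0365,0.0197,0],[0,0,0]],[[-0.0365,0.0197,0],[0,0,0]]]' 1 40; python3 go.py .508 -.04 .35 0 84.4
```

```text
time: 1.62
tcp_pos: [0.3806, 0.2646, 0.3504]
ee_rot: [-2.327, -2.11, -0.0]
force: [0.5, 0.6, -0.4]
width: -0.005
t 1.625 pos [0.3806 0.2646 0.3504] F [ 0.5  0.6 -0.4] T [ 0.01 -0.06  0.06] w -0.005
axes cols [[0.098, 0.995, 0.0], [0.995, -0.098, 0.0], [0.0, 0.0, -1.0]]
j [-0.76   0.138  0.027  1.84  -0.004  1.163  0.742]
shift now-axes [-0.2907  0.1566  0.0003] len 0.3302
turn [ 0.0001 -0.0002 -0.0002] shift target-axes [-0.2907  0.1566  0.0004]
```

```bash
python3 -m pendant '[[[-0.0365,0.0197,0],[0,0,0]],[[-0.0365,0.0197,0],[0,0,0]],[[-0.0365,0.0197,0],[0,0,0]],[[-0.0365,0.0197,0],[0,0,0]],[[-0.0365,0.0197,0],[0,0,0]],[[-0.0365,0.0197,0],[0,0,0]],[[-0.0365,0.0197,0],[0,0,0]],[[-0.0365,0.0197,0],[0,0,0]]]' ; python3 go.py .508 -.04 .35 0 84.4; python3 - <<'E'
from h import *
grab("wrist","w2");grab("top","t2")
E
```

```text
time: 2.62
tcp_pos: [0.5089, -0.0413, 0.3504]
ee_rot: [2.327, 2.11, 0.0]
force: [0.8, 0.9, 0.1]
width: 0.001
t 2.625 pos [ 0.5089 -0.0413  0.3504] F [0.8 0.9 0.1] T [0.03 0.03 0.01] w 0.001
axes cols [[0.098, 0.995, 0.0], [0.995, -0.098, 0.0], [0.0, 0.0, -1.0]]
j [-0.281  0.228  0.302  1.746 -0.073  1.179  1.515]
shift now-axes [ 0.0012 -0.001   0.0004] len 0.0016
turn [ 0.0002 -0.0001  0.0001] shift target-axes [ 0.0012 -0.001   0.0004]
```

View pics/w2.png

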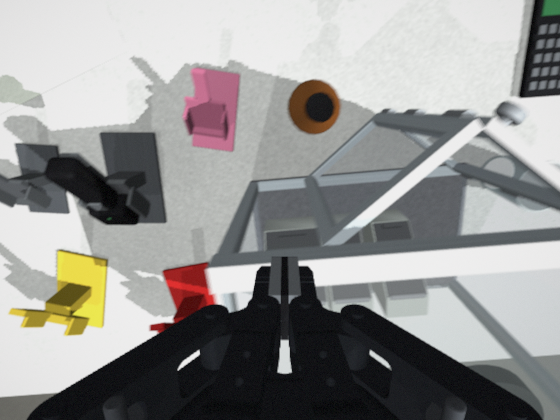

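View pics/t2.png

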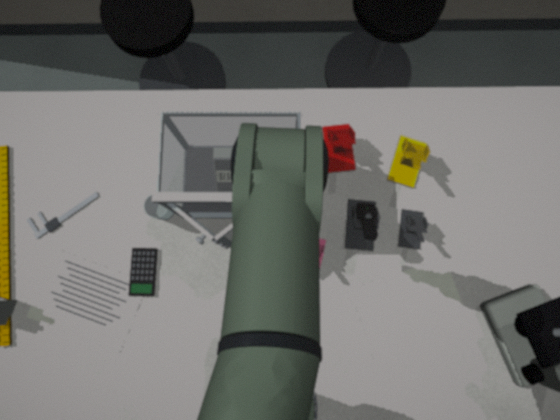

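```bash
python3 - <<'E'
from h import *
f=load("w2");print(proj(f,[[.4497,.1055,.265],[.54,-.02,.265],[.532,-.101,.295],[.532,.249,.295],[.509,-.041,.35],[.5423,-.0413,.265]]).round(0))
E
python3 -m pendant '[[[0,0,0.04],[0,0,0]],[[0,0,0.04],[0,0,0]],[[0,0,0.035],[0,0,0]]]' ; python3 - <<'E'
from h import *
grab("wrist","w3")
E
```

```text
[[483. 120.]
 [315. 250.]
 [207. 268.]
 [708. 224.]
 [287. 272.]
 [290. 254.]]
time: 3.1
tcp_pos: [0.5082, -0.0397, 0.234]
ee_rot: [-2.327, -2.11, 0.0]
force: [0.7, -0.1, -0.4]
width: 0.004
```

View pics/w3.png

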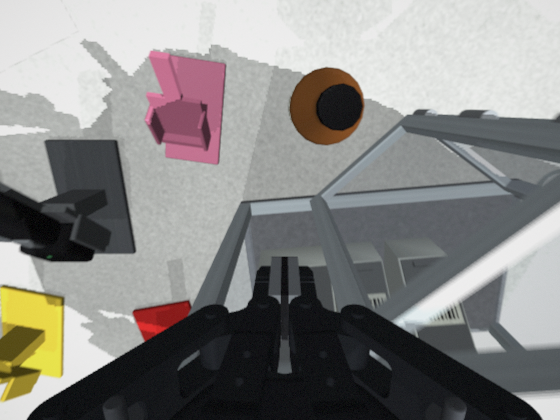

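```bash
python3 -m pendant '[[[0.016,-0.0016,0],[0,0,0]],[[0.016,-0.0016,0],[0,0,0]],[[0.016,-0.0016,0],[0,0,0]],[[0.016,-0.0016,0],[0,0,0]],[[0.016,-0.0016,0],[0,0,0]],[[0.016,-0.0016,0],[0,0,0]],[[0.016,-0.0016,0],[0,0,0]],[[0.016,-0.0016,0],[0,0,0]]]' ; python3 -m pendant '[[[0.016,-0.0016,0],[0,0,0]],[[0.016,-0.0016,0],[0,0,0]],[[0.016,-0.0016,0],[0,0,0]],[[0.014,-0.0014,0],[0,0,0]],[[0,0,0],[0,0,0]]]' ;python3 - <<'E'
from h import *
grab("wrist","w4")
E
```

```text
time: 4.15
tcp_pos: [0.5085, 0.09, 0.2357]
ee_rot: [2.327, 2.11, 0.001]
force: [-0.3, -0.4, 0.1]
width: 0.0
time: 4.78
tcp_pos: [0.5081, 0.1521, 0.2352]
ee_rot: [-2.326, -2.112, -0.0]
force: [-1.4, -0.1, 0.6]
width: -0.001
```

View pics/w4.png

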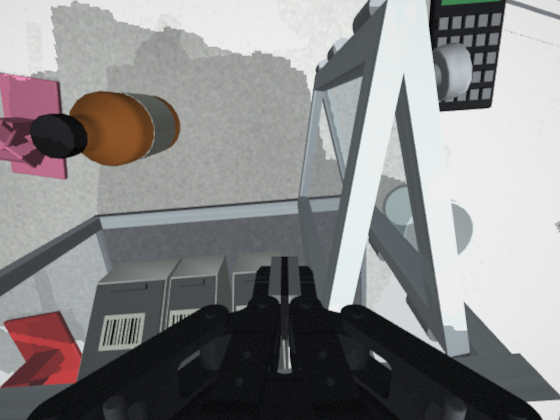

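```bash
python3 -m pendant '[[[0.004,-0.0004,0],[0,0,0]],[[0.004,-0.0004,0],[0,0,0]],[[0,0,0],[0,0,0]]]' ; python3 -m pendant '[[[-0.02,0.002,0],[0,0,0]],[[-0.03,0.003,0],[0,0,0]],[[0,0,-0.05],[0,0,0]],[[0,0,-0.05],[0,0,0]],[[0,0,0],[0,0,0]]]' -1;python3 go.py; python3 - <<'E'
from h import *
grab("wrist","w5")
E
```

```text
time: 5.2
tcp_pos: [0.5082, 0.1592, 0.2353]
ee_rot: [-2.327, -2.11, -0.0]
force: [-0.1, 0.0, 0.5]
width: 0.002
time: 5.82
tcp_pos: [0.5095, 0.1075, 0.3386]
ee_rot: [2.327, 2.107, 0.008]
force: [0.4, 0.2, -1.0]
width: 0.996
t 5.825 pos [0.5095 0.1075 0.3386] F [ 0.4  0.2 -1. ] T [ 0.04 -0.01 -0.01] w 0.996
axes cols [[0.099, 0.995, 0.005], [0.995, -0.099, 0.002], [0.002, 0.005, -1.0]]
j [-0.525  0.251  0.254  1.743 -0.069  1.151  1.22 ]
```

View pics/w5.png

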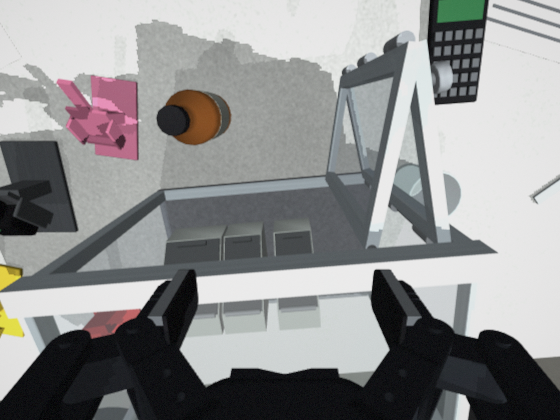

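```bash
python3 go.py .55 -.285 .38 0 84.4;  python3 -m pendant '[[[-0.038,0.009,-0.005],[0,0,0]],[[-0.038,0.009,-0.005],[0,0,0]],[[-0.038,0.009,-0.005],[0,0,0]],[[-0.038,0.009,-0.005],[0,0,0]],[[-0.038,0.009,-0.005],[0,0,0]]]'; python3 go.py; python3 -m pendant '[[[-0.038,0.009,-0.005],[0,0,0]],[[-0.038,0.009,-0.005],[0,0,0]],[[-0.038,0.009,-0.005],[0,0,0]],[[-0.038,0.009,0],[0,0,0]],[[-0.038,0.009,0],[0,0,0]],[[0,0,0],[0,0,0]]]'; python3 go.py .55 -.285 .38;python3 - <<'E'
from h import *
grab("wrist","w6")
E
```

```text
t 5.875 pos [0.5087 0.1076 0.3366] F [-0.7 -0.8 -0.7] T [-0.06  0.04 -0.  ] w 1.001
axes cols [[0.099, 0.995, 0.002], [0.995, -0.099, 0.001], [0.001, 0.002, -1.0]]
j [-0.525  0.253  0.253  1.746 -0.069  1.149  1.22 ]
shift now-axes [-0.3866  0.08   -0.0437] len 0.3972
turn [ 0.0023 -0.0012 -0.0012] shift target-axes [-0.3867  0.0794 -0.0434]
time: 6.5
tcp_pos: [0.5339, -0.0867, 0.3594]
ee_rot: [-2.327, -2.109, 0.002]
force: [0.6, 0.5, 0.4]
width: 1.0
t 6.5 pos [ 0.5339 -0.0867  0.3594] F [0.6 0.5 0.4] T [ 0.04 -0.03 -0.01] w 1.0
axes cols [[0.098, 0.995, -0.002], [0.995, -0.098, -0.0], [-0.0, -0.002, -1.0]]
j [-0.226  0.283  0.36   1.66  -0.105  1.22   1.629]
time: 7.25
tcp_pos: [0.5592, -0.2818, 0.3736]
ee_rot: [-2.331, -2.104, 0.004]
force: [1.5, 0.1, -0.1]
width: 0.997
t 7.25 pos [ 0.5592 -0.2818  0.3736] F [ 1.5  0.1 -0.1] T [ 0.02 -0.03 -0.01] w 0.997
axes cols [[0.102, 0.995, -0.003], [0.995, -0.102, -0.001], [-0.001, -0.003, -1.0]]
j [ 0.096  0.446  0.424  1.413 -0.182  1.324  1.996]
shift now-axes [-0.0042 -0.0089 -0.0063] len 0.0117
```

View pics/w6.png

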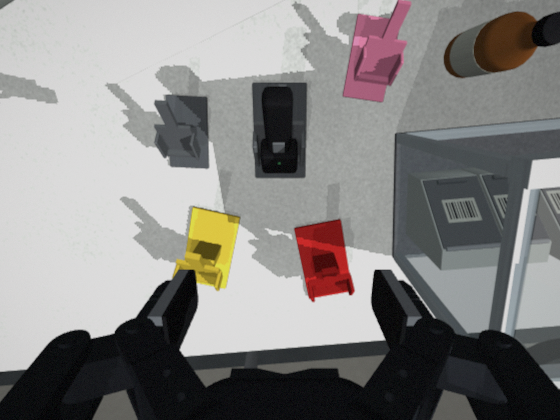

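```bash
python3 - <<'E'
from h import *
crop("w6",230,70,330,190,5,"w6c")
E
```

```text
(no output)
```

View pics/w6c.png

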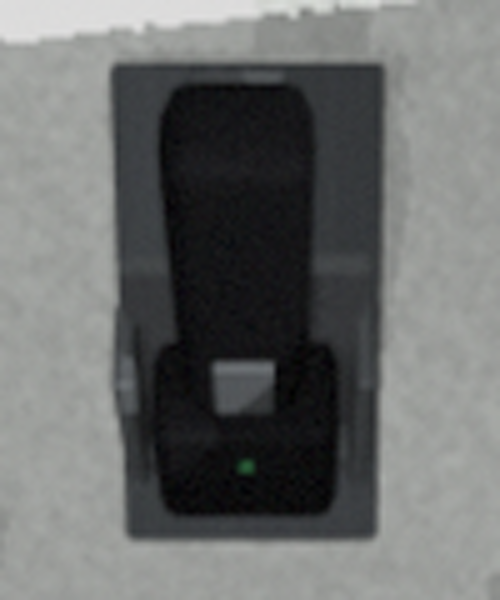

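```bash
cat > fit2.py <<'E'
from h import *
from scipy.optimize import least_squares
W=load("w6");T=load("top1");S=load("scene1")
px=lambda c,s,o:(np.array(c)+.5)/s-.5+np.array(o)
w=lambda *c:px(c,5,(230,70)); tr=lambda *c:px(c,3.3,(300,110)); sr=lambda *c:px(c,3.6,(300,120))
sc=[(W,(-73,17,0),w(158,125),1,0),(W,(-73,-17,0),w(315,125),1,0)]
# note image right = +y?
P0=np.array
obs=[ # (cam, local pt mm, px, use u, use v)
(W,(24,26,20),w(338,345),1,1),(W,(24,-26,20),w(155,345),1,1),(W,(73,26,20),w(336,515),0,1),(W,(73,-26,20),w(160,515),0,1),
(W,(73,26,20),w(336,500),1,0),(W,(73,-26,20),w(158,500),1,0),
(W,(-65,17,14),w(315,130),1,0),(W,(-65,-17,14),w(158,130),1,0),(W,(-73,0,14),w(238,86),0,1)]
foot=[(W,(1,1),w(377,538)),(W,(1,-1),w(128,540)),(W,(-1,1),w(383,65)),(W,(-1,-1),w(113,63))]
def M(p,q,pitch=50):
    Rm=R.from_euler('zy',[p[2],np.radians(pitch)]);return np.array([p[0],p[1],p[3]])+Rm.apply(np.array(q)/1e3)
def res(p):
    r=[]
    for f,q,u,a,b in obs:
        d=proj(f,M(p,q))[0]-u
        if a:r.append(d[0])
        if b:r.append(d[1])
    for f,q,u in foot:
        c,s=np.cos(p[2]),np.sin(p[2]);l=np.array([p[4]+q[0]*.075,q[1]*.0425])
        d=proj(f,[p[0]+c*l[0]-s*l[1],p[1]+s*l[0]+c*l[1],p[5]])[0]-u; r+=list(d)
    r.append((p[3]-.108)*1e3); return np.array(r)
r=least_squares(res,[.505,-.28,-.1,.108,0,.01]);p=r.x
print(p.round(4),"yaw",np.degrees(p[2]));print(r.fun.round(1))
for n,q in[("tail",(-73,0,0)),("nose",(73,0,3))]: print(n,M(p,q).round(4))
for F,n in((T,"top"),(S,"scene")): print(n,"mid,tail14,foot?",proj(F,[M(p,(0,0,0)),M(p,(-73,0,14))]).round(1))
print("obs tail top",tr(232,425),"scene",sr(258,315))
E
python3 fit2.py
```

```text
[ 0.4936 -0.2855 -0.0847  0.1087  0.0212  0.0015] yaw -4.85314495431028
[ 0.8  5.7 -1.6  7.9 -9.4 -7.4 -0.7 -0.3  1.5  1.1  0.9  0.1 -0.4  0.2
  0.1 -0.7 -0.6 -1.3  0.9  0.7]
tail [ 0.4468 -0.2794  0.1645]
nose [ 0.5426 -0.2917  0.055 ]
top mid,tail14,foot? [[367.8 226.3]
 [371.3 237.3]]
scene mid,tail14,foot? [[363.3 200.7]
 [371.4 204.5]]
obs tail top [369.95454545 238.43939394] scene [371.30555556 207.13888889]
```

```bash
cat > kin.py <<'E'
import json,numpy as np,itertools
from scipy.optimize import least_squares
from scipy.spatial.transform import Rotation as R
D=[json.loads(l) for l in open("log.jsonl")]
Q=np.array([d["joints"] for d in D]);P=np.array([d["tcp_pos"] for d in D]);O=R.from_rotvec([d["ee_rot"] for d in D])
ax="zyzyzyz"
def fk(p,q,sg):
    # base xyz, yaw; link offsets (x,z) after joints 2,4,6 ; lateral y lumped
    n=len(q);r=R.from_euler('z',np.full(n,p[0]));t=np.tile([0,0,p[1]],(n,1)).astype(float)
    off={0:(p[2],p[3],0),1:(0,0,0),2:(p[4],p[5],p[6]),3:(0,0,0),4:(p[7],p[8],p[9]),5:(p[10],p[12],0),6:(0,0,p[11])}
    for i in range(7):
        r=r*R.from_rotvec(np.outer(sg[i]*q[:,i],np.eye(3)["xyz".index(ax[i])])); t=t+r.apply(off[i])
    return t,r*R.from_euler('z',p[13])
def res(p,sg,q=Q,P=P,O=O):
    t,r=fk(p,q,sg);return np.r_[((t-P)*100).ravel(),((r.inv()*O).as_rotvec()*30).ravel(),(np.array(p)[[2,3,4,7,10,12]]*.3)]
def fit():
    best=None
    for sg in itertools.product([-1,1],[1],[1,-1],[1],[1,-1],[1],[1,-1]):
        for y0 in(0,):
          for y7 in (0,1.57,3.14,-1.57):
            s=least_squares(res,[y0,.35,0,0,0,0,.4,0,0,.4,0,.25,0,y7],args=(sg,))
            if best is None or s.cost<best[0]: best=(s.cost,sg,s.x)
    return best
if __name__=="__main__":
    c,sg,p=fit();print(c,sg,p.round(4));t,r=fk(p,Q,sg);print(len(Q),((t-P)*1e3).round(1).tolist());json.dump([sg,p.tolist()],open("kin.json","w"))
E
python3 kin.py
```

```text
2.041173898645773e-05 (-1, 1, -1, 1, -1, 1, -1) [-0.0000e+00  3.2040e-01  0.0000e+00 -2.1300e-02  0.0000e+00 -3.7500e-02
  5.2970e-01  0.0000e+00 -3.0000e-04  4.2070e-01 -0.0000e+00  3.2790e-01
  0.0000e+00  3.1416e+00]
7 [[0.0, 0.0, -0.0], [0.0, 0.0, -0.0], [-0.0, 0.0, 0.0], [-0.0, 0.0, 0.0], [-0.0, 0.0, 0.0], [-0.0, 0.0, 0.0], [0.0, -0.0, -0.0]]
```

```bash
cat > ik.py <<'E'
from kin import *
from h import proj
sg,kp=json.load(open("kin.json"))
LO=np.array([-2.91,-.3,-1.5,.17,-1.26,.16,-2.52]);HI=np.array([2.91,2.13,1.42,2.43,4.41,1.93,2.52])
def tilt(th,yaw):  # th,yaw deg, tool x at world yaw
    y=np.radians(yaw);t=np.radians(th);X=np.array([np.cos(y),np.sin(y),0]);F=np.array([np.sin(y),-np.cos(y),0])
    Z=np.array([0,0,-1])*np.cos(t)+F*np.sin(t);return R.from_matrix(np.c_[X,np.cross(Z,X),Z])
def ik(pos,rot,q0):
    def f(q):
        t,r=fk(kp,q[None],sg);return np.r_[(t[0]-pos)*20,(r[0].inv()*rot).as_rotvec()*5,(q-q0)*.003]
    s=least_squares(f,np.clip(q0,LO+.02,HI-.02),bounds=(LO,HI));t,r=fk(kp,s.x[None],sg)
    return s.x,np.linalg.norm(t[0]-pos),(r[0].inv()*rot).magnitude()
def scan(mid,yaw,pitch): # scanner frame: nose at level direction yaw, pitch below (deg)
    return np.array(mid),R.from_euler('ZY',[yaw,pitch],degrees=True)
LAB=np.array([.640,-.040,.102]);CY=-.4
def readpose(lab=LAB,pitch=45,d=.07):
    r=R.from_euler('ZY',[CY,pitch],degrees=True);return lab-r.apply([d+.073,0,.003]),r
if __name__=="__main__":
    q0=np.array(D[-1]["joints"])
    mid,rs=scan([.4936,-.2855,.108],-4.85,50);rm,rr=readpose()
    print("readmid",rm)
    for th in(10,20,25,30,40):
        RT=tilt(th,85.15);g=mid+rs.apply([-.045,0,0]);tcp=g+RT.apply([0,0,.019])
        rel=rs.inv()*RT;off=rs.inv().apply(tcp-mid)
        q,e,a=ik(tcp,RT,q0);up=ik(tcp+[0,0,.12],RT,q)
        t2=rm+rr.apply(off);q2,e2,a2=ik(t2,rr*rel,q)
        pre=t2+np.array([-.10,0,.0]);q3,e3,a3=ik(pre,rr*rel,q2)
        print(th,tcp.round(3),"grasp",round(e*1e3,1),a.round(3),q.round(2),"up",up[1].round(4),"read",t2.round(3),round(e2*1e3,1),a2.round(3),q2.round(2),"pre",e3.round(4))
E
python3 ik.py
```

```text
readmid [ 0.53676493 -0.03927927  0.20099495]Traceback (most recent call last):
  File "ik.py", line 28, in <module>
    print(th,tcp.round(3),"grasp",round(e*1e3,1),a.round(3),q.round(2),"up",up[1].round(4),"read",t2.round(3),round(e2*1e3,1),a2.round(3),q2.round(2),"pre",e3.round(4))
                                                 ^^^^^^^
AttributeError: 'float' object has no attribute 'round'
```

```bash
sed -i 's/a\.round(3),q/round(a,3),q/;s/a2\.round(3),q2/round(a2,3),q2/' ik.py; python3 ik.py
```

```text
readmid [ 0.53676493 -0.03927927  0.20099495]
10 [ 0.468 -0.283  0.124] grasp 0.0 0.0 [ 0.33  0.5   0.19  2.04 -0.36  0.48  2.28] up 0.0 read [ 0.51  -0.039  0.214] 0.0 0.0 [-0.25  0.25  0.25  2.13 -0.11  0.5   1.63] pre 0.0
20 [ 0.471 -0.284  0.125] grasp 0.0 0.0 [ 0.62  0.46 -0.12  2.15 -0.39  0.24  2.36] up 0.0 read [ 0.513 -0.039  0.216] 0.0 0.0 [-0.23  0.2   0.2   2.27 -0.08  0.24  1.6 ] pre 0.0
25 [ 0.473 -0.284  0.125] grasp 2.0 0.019 [ 0.75  0.46 -0.25  2.18 -0.51  0.16  2.52] up 0.0 read [ 0.514 -0.039  0.216] 0.0 0.0 [ 0.25  0.2  -0.35  2.31  0.76  0.16  0.77] pre 0.0081
30 [ 0.474 -0.284  0.126] grasp 8.5 0.079 [ 0.9   0.48 -0.4   2.17 -0.47  0.16  2.52] up 0.0 read [ 0.516 -0.039  0.217] 8.4 0.07 [-0.68  0.22  0.72  2.34 -1.01  0.16  2.52] pre 0.0179
40 [ 0.477 -0.284  0.128] grasp 20.6 0.192 [ 1.24  0.56 -0.72  2.15 -0.33  0.16  2.52] up 0.0041 read [ 0.518 -0.039  0.219] 24.8 0.208 [-0.79  0.19  0.84  2.34 -1.02  0.16  2.52] pre 0.0428
```

```bash
cat > plan.py <<'E'
from ik import *
q0=np.array(D[-1]["joints"])
mid,rs=scan([.4936,-.2855,.108],-4.85,50);rm,rr=readpose()
th=18;RT=tilt(th,85.15);g=mid+rs.apply([-.054,0,0]);tcp=g+RT.apply([0,0,.019])
rel=rs.inv()*RT;off=rs.inv().apply(tcp-mid)
pre=tcp-RT.apply([0,0,.10]);q,e,a=ik(pre,RT,q0);print("pre",pre.round(4),e,q.round(2))
q,e,a=ik(tcp,RT,q);print("grasp",tcp.round(4),e,q.round(2),RT.as_rotvec())
q2,e2,a2=ik(tcp+[0,0,.14],RT,q);print("lift",e2,q2.round(2))
t2=rm+rr.apply(off);rt2=rr*rel
for dx in(-.15,-.1,-.05,0):
    q2,e2,a2=ik(t2+[dx,0,-dx*.3],rt2,q2);print(dx,(t2+[dx,0,-dx*.3]).round(4),e2.round(5),q2.round(2))
Z=rt2.as_matrix()[:,2];Y=rt2.as_matrix()[:,1]
b=t2-Z*.073
print("body front corner",(b+Y*.0425).round(4),(b-Y*.0425).round(4))
E
python3 plan.py; python3 go.py .4411 -.2811 .243 18 85.15
```

```text
pre [ 0.4341 -0.2804  0.2264] 1.1126618634444147e-07 [ 0.3   0.25  0.3   2.12 -0.43  0.54  2.41]
grasp [ 0.4649 -0.2831  0.1313] 5.323910539821699e-08 [ 0.45  0.45  0.08  2.14 -0.56  0.32  2.52] [2.13120602 1.95802887 0.31012131]
lift 5.347453656049564e-08 [ 0.34  0.22  0.21  2.   -0.3   0.65  2.24]
-0.15 [ 0.356  -0.0391  0.2667] 0.0 [ 0.82 -0.18 -0.76  2.43 -0.32  0.46  1.86]
-0.1 [ 0.406  -0.0391  0.2517] 0.0 [ 0.78 -0.02 -0.82  2.37  0.02  0.39  1.51]
-0.05 [ 0.456  -0.0391  0.2367] 0.0 [ 0.61  0.12 -0.72  2.3   0.32  0.37  1.2 ]
0 [ 0.506  -0.0391  0.2217] 0.0 [ 0.48  0.23 -0.61  2.21  0.48  0.37  1.06]
body front corner [ 0.5166 -0.0391  0.3055] [ 0.4384 -0.0386  0.2723]
t 7.3 pos [ 0.5597 -0.2798  0.3738] F [0.4 0.6 0.4] T [ 0.   -0.01 -0.01] w 1.001
axes cols [[0.1, 0.995, -0.002], [0.995, -0.1, 0.0], [-0.0, -0.002, -1.0]]
j [ 0.093  0.444  0.423  1.414 -0.182  1.324  1.995]
shift now-axes [-0.0131 -0.1176  0.1311] len 0.1766
turn [-0.3165  0.0026 -0.0157] shift target-axes [-0.0113 -0.1527  0.088 ]
```

```bash
python3 -m pendant '[[[0,0,0],[-0.158,0.001,-0.008]],[[0,0,0],[-0.158,0.001,-0.008]],[[-0.0025,-0.038,0.022],[0,0,0]],[[-0.0025,-0.038,0.022],[0,0,0]],[[-0.0025,-0.038,0.022],[0,0,0]],[[-0.0025,-0.038,0.022],[0,0,0]],[[0,0,0],[0,0,0]]]'; python3 go.py .4411 -.2811 .243 18 85.15;python3 - <<'E'
from h import *
grab("wrist","w7")
E
```

```text
time: 8.18
tcp_pos: [0.4403, -0.2776, 0.2423]
ee_rot: [2.131, 1.962, 0.31]
force: [-0.5, -0.3, 1.7]
width: 0.999
t 8.175 pos [ 0.4403 -0.2776  0.2423] F [-0.5 -0.3  1.7] T [ 0.03  0.24 -0.05] w 0.999
axes cols [[0.083, 0.948, 0.306], [0.997, -0.079, -0.024], [0.001, 0.307, -0.952]]
j [ 0.248  0.233  0.339  2.095 -0.409  0.585  2.371]
shift now-axes [-0.0034  0.0012 -0.0004] len 0.0037
turn [-0.002  -0.0019  0.0014] shift target-axes [-0.0034  0.0012 -0.0004]
```

View pics/w7.png

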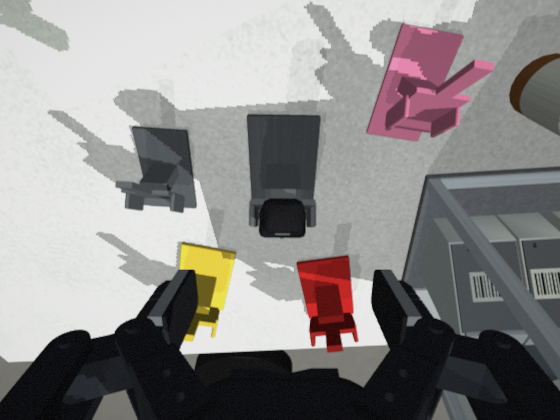

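```bash
python3 - <<'E'
from h import *
crop("w7",230,100,340,250,5,"w7c")
f=load("w7")
from ik import scan
m,r=scan([.4936,-.2855,.108],-4.85,50)
for q in[(-73,17,14),(-73,-17,14),(-73,17,-14),(-73,-17,-14),(24,26,20),(24,-26,20),(-73,0,0),(73,0,0)]:
    p=m+r.apply(np.array(q)/1e3);print(q,p.round(3),((proj(f,p)[0]-[230,100]+.5)*5).round(0))
print(f["position"])
E
```

```text
(-73, 17, 14) [ 0.459 -0.266  0.173] [374. 590.]
(-73, -17, 14) [ 0.456 -0.299  0.173] [145. 589.]
(-73, 17, -14) [ 0.438 -0.264  0.155] [373. 403.]
(-73, -17, -14) [ 0.435 -0.298  0.155] [146. 402.]
(24, 26, 20) [ 0.526 -0.262  0.102] [385. 635.]
(24, -26, 20) [ 0.522 -0.314  0.102] [139. 634.]
(-73, 0, 0) [ 0.447 -0.282  0.164] [259. 496.]
(73, 0, 0) [ 0.54  -0.289  0.052] [264. 554.]
[ 0.31858597 -0.26902061  0.35192102]
```

View pics/w7c.png

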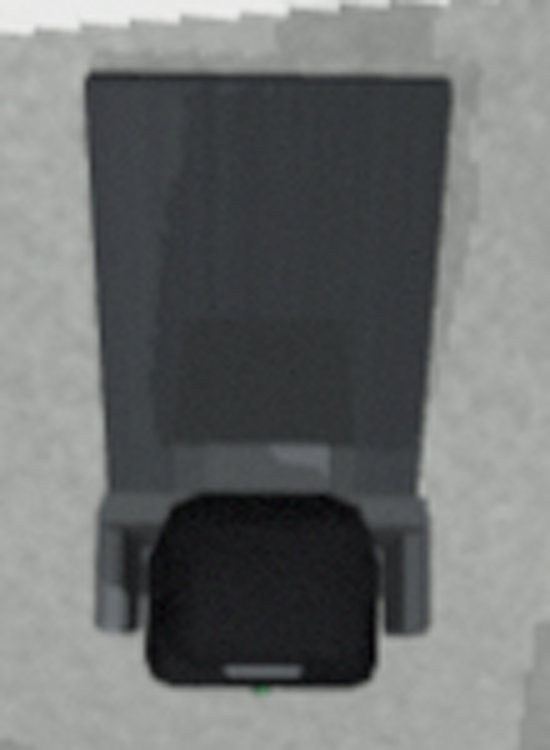

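```bash
python3 - <<'E'
s=open("fit2.py").read()
s=s.replace('(W,(-73,0,14),w(238,86),0,1)]','(W,(-73,0,-14),w(238,86),0,1),(V,(-73,0,-14),v(262,493),0,1),(V,(-73,17,0),v(376,590),1,0),(V,(-73,-17,0),v(149,590),1,0)]')
s=s.replace('W=load("w6");','W=load("w6");V=load("w7");v=lambda *c:px(c,5,(230,100));')
s=s.replace('foot=[','foot=[(V,(-1,1),v(450,76)),(V,(-1,-1),v(88,76)),')
s+='\nprint("V pred",[((proj(V,M(p,q))[0]-[230,100]+.5)*5).round(0).tolist() for q in [(-73,17,14),(24,26,20),(24,-26,20),(24,0,14)]])'
open("fit2.py","w").write(s)
E
python3 fit2.py
```

```text
[ 0.5027 -0.2865 -0.0777  0.1098  0.0124  0.0015] yaw -4.454503968976136
[  0.9  12.6  -1.4  15.   -3.3  -1.1  -0.5   0.2   1.    0.8 -10.3  -7.
   0.9   1.5  -1.2  -0.4  -2.2  -0.    0.3  -0.4   0.5   0.4  -1.1  -0.6
  -1.7   1.3   1.8]
tail [ 0.4559 -0.2808  0.1655]
nose [ 0.5517 -0.2921  0.0559]
top mid,tail14,foot? [[368.  223. ]
 [371.8 233.7]]
scene mid,tail14,foot? [[362.3 198. ]
 [370.5 201.7]]
obs tail top [369.95454545 238.43939394] scene [371.30555556 207.13888889]
V pred [[387.0, 635.0], [386.0, 665.0], [144.0, 681.0], [263.0, 645.0]]
```

```bash
cat > ov.py <<'E'
from h import *
import sys
from ik import scan
def draw(name,box,s,out,mid,yaw,pitch):
    x0,y0,x1,y1=box;f=load(name);im=cv2.resize(cv2.imread(f"pics/{name}.png")[y0:y1,x0:x1],None,fx=s,fy=s,interpolation=cv2.INTER_CUBIC)
    im=np.clip(im.astype(float)*1.8,0,255).astype(np.uint8)
    m,r=scan(mid,yaw,pitch)
    def box3(a,b,c,col):
        pts=[(x,y,z) for x in a for y in b for z in c]
        P=(proj(f,m+r.apply(np.array(pts)/1e3))-[x0,y0]+.5)*s
        for i in range(8):
            for j in range(i):
                if sum(u!=v for u,v in zip(pts[i],pts[j]))==1: cv2.line(im,tuple(int(k) for k in P[i]),tuple(int(k) for k in P[j]),col,1)
    box3((-73,24),(-17,17),(-14,14),(0,255,255));box3((24,73),(-26,26),(-14,20),(0,255,0))
    cv2.imwrite(f"pics/{out}.png",im)
if __name__=="__main__":
    mid=[.511,-.2865,.108]
    draw("w6",(230,70,330,190),4.5,"o6",mid,-4.6,50);draw("w7",(230,100,340,250),4,"o7",mid,-4.6,50)
    a=cv2.imread("pics/o6.png");b=cv2.imread("pics/o7.png")[:a.shape[0]];h=max(a.shape[0],600)
    c=np.zeros((h,a.shape[1]+440,3),np.uint8);c[:a.shape[0],:a.shape[1]]=a;b=cv2.imread("pics/o7.png");c[:b.shape[0],a.shape[1]:]=b;c=cv2.resize(c,None,fx=.88,fy=.88);cv2.imwrite("pics/%s.png"%sys.argv[1],c[:600])
E
python3 ov.py o67a
```

```text
(no output)
```

View pics/o67a.png

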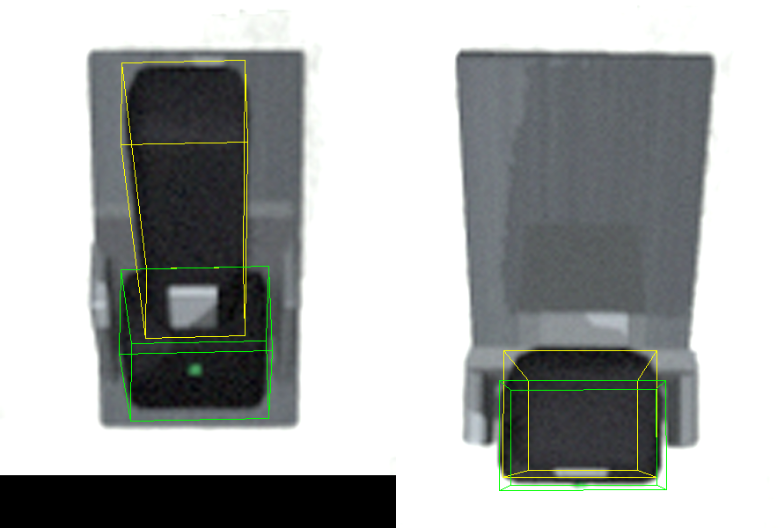

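```bash
sed -i 's/\[.4936,-.2855,.108\],-4.85,50/[.510,-.286,.108],-4.6,50/; s/tilt(th,85.15)/tilt(th,85.4)/' plan.py; python3 kin.py|head -3; python3 plan.py
```

```text
2.0414873631590486e-05 (-1, 1, -1, 1, -1, 1, -1) [-0.0000e+00  3.2030e-01  0.0000e+00 -2.1300e-02  0.0000e+00 -3.7500e-02
  5.2970e-01  0.0000e+00 -4.0000e-04  4.2070e-01 -0.0000e+00  3.2790e-01
 -0.0000e+00  3.1416e+00]
pre [ 0.4505 -0.2812  0.2264] 8.78970728322309e-09 [ 0.27  0.27  0.32  2.09 -0.45  0.55  2.41]
grasp [ 0.4813 -0.2837  0.1313] 4.86712989562461e-08 [ 0.41  0.46  0.12  2.11 -0.57  0.34  2.52] [2.12721196 1.9629347  0.31089831]
lift 5.218521649706384e-08 [ 0.29  0.25  0.25  1.98 -0.32  0.66  2.25]
-0.15 [ 0.356  -0.0391  0.2667] 0.0 [ 0.82 -0.18 -0.76  2.43 -0.31  0.46  1.86]
-0.1 [ 0.406  -0.0391  0.2517] 0.0 [ 0.78 -0.02 -0.82  2.37  0.02  0.39  1.51]
-0.05 [ 0.456  -0.0391  0.2367] 0.0 [ 0.61  0.12 -0.72  2.3   0.32  0.37  1.21]
0 [ 0.506  -0.0391  0.2217] 0.0 [ 0.48  0.23 -0.61  2.21  0.48  0.37  1.06]
body front corner [ 0.5166 -0.0391  0.3055] [ 0.4384 -0.0386  0.2723]
```

```bash
python3 go.py .4505 -.2812 .2264 18 85.4; python3 go.py .482 -.2838 .1285 18 85.4 | tail -2
```

```text
t 8.225 pos [ 0.4422 -0.278   0.2438] F [ 0.8 -0.6  1.4] T [ 0.02  0.33 -0.01] w 1.0
axes cols [[0.082, 0.948, 0.308], [0.997, -0.078, -0.025], [0.0, 0.309, -0.951]]
j [ 0.247  0.233  0.339  2.091 -0.408  0.587  2.369]
shift now-axes [-0.0025  0.0027  0.0191] len 0.0195
turn [ 0.0004  0.0002 -0.0018] shift target-axes [-0.0025  0.0027  0.0191]
shift now-axes [-0.0025  0.0025  0.122 ] len 0.1221
turn [ 0.0004  0.0002 -0.0018] shift target-axes [-0.0026  0.0025  0.122 ]
```

```bash
python3 -m pendant '[[[-0.0025,0.0025,0.02],[0,0,-0.002]],[[0,0,0.02],[0,0,0]],[[0,0,0.02],[0,0,0]],[[0,0,0.02],[0,0,0]]]'; python3 go.py .482 -.2838 .1285 18 85.4;python3 - <<'E'
from h import *
grab("wrist","w8")
E
```

```text
time: 8.72
tcp_pos: [0.4715, -0.2829, 0.1692]
ee_rot: [2.123, 1.963, 0.312]
force: [0.7, -0.8, 0.5]
width: 0.999
t 8.725 pos [ 0.4715 -0.2829  0.1692] F [ 0.7 -0.8  0.5] T [0.05 0.31 0.03] w 0.999
axes cols [[0.078, 0.947, 0.311], [0.997, -0.074, -0.026], [-0.001, 0.312, -0.95]]
j [ 0.36   0.389  0.189  2.103 -0.527  0.417  2.476]
shift now-axes [-0.     -0.0027  0.0419] len 0.042
turn [0.003  0.0007 0.0023] shift target-axes [-0.     -0.0026  0.0419]
```

View pics/w8.png

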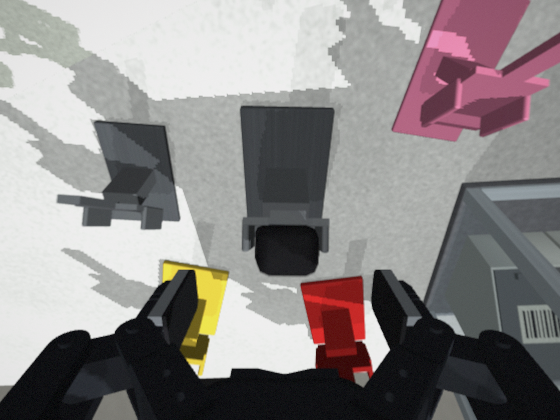

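```bash
python3 - <<'E'
from ov import *
draw("w8",(220,90,350,310),3,"o8",[.510,-.286,.108],-4.6,50)
E
```

```text
(no output)
```

View pics/o8.png

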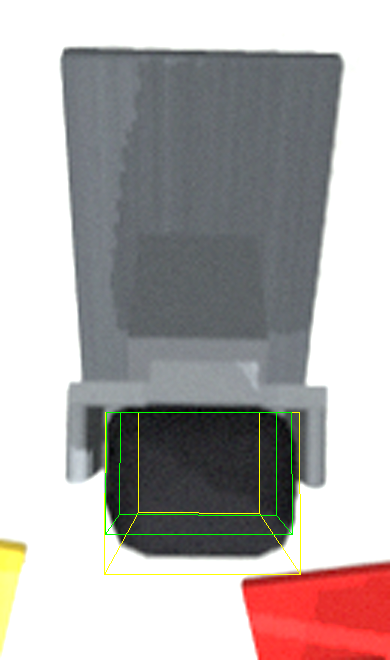

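```bash
python3 -m pendant '[[[0,-0.002,0.014],[0.001,0,0]],[[0,-0.002,0.014],[0.001,0,0]],[[0,-0.001,0.013],[0.001,0,0]],[[0,0,0],[0,0,0]]]'; python3 go.py .480 -.2838 .1285 18 85.4;python3 - <<'E'
from h import *
grab("wrist","w9")
E
```

```text
time: 9.28
tcp_pos: [0.4782, -0.2839, 0.1283]
ee_rot: [2.127, 1.965, 0.309]
force: [-0.8, -0.2, -0.1]
width: 1.002
t 9.275 pos [ 0.4782 -0.2839  0.1283] F [-0.8 -0.2 -0.1] T [ 0.    0.28 -0.07] w 1.002
axes cols [[0.079, 0.949, 0.306], [0.997, -0.075, -0.025], [-0.001, 0.307, -0.952]]
j [ 0.443  0.465  0.078  2.11  -0.535  0.323  2.488]
shift now-axes [0.0002 0.0018 0.0003] len 0.0018
turn [-0.0018  0.0004  0.001 ] shift target-axes [0.0002 0.0018 0.0003]
```

View pics/w9.png

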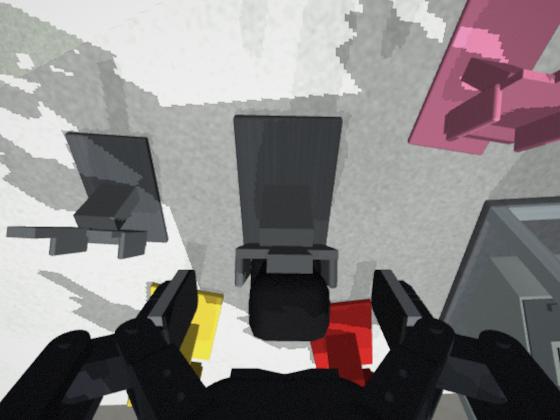

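```bash
python3 -m pendant '[[[0.002,0.001,0],[0,0,0]],[[0,0,0],[0,0,0]]]'; python3 -m pendant '[[[0,0,0],[0,0,0]],[[0,0,0],[0,0,0]],[[0,0,0],[0,0,0]],[[0,0,0],[0,0,0]],[[0,0,0],[0,0,0]],[[0,0,0],[0,0,0]]]' 1 50; python3 go.py .480 -.2838 .1285 18 85.4;python3 - <<'E'
from h import *
grab("wrist","w10")
E
```

```text
time: 9.57
tcp_pos: [0.4795, -0.2821, 0.1295]
ee_rot: [2.126, 1.964, 0.309]
force: [-0.1, 1.1, -0.4]
width: 1.0
time: 10.32
tcp_pos: [0.4791, -0.2824, 0.1291]
ee_rot: [2.127, 1.963, 0.309]
force: [-2.9, 1.0, 5.7]
width: 0.393
t 10.325 pos [ 0.4791 -0.2824  0.1291] F [-2.9  1.   5.7] T [ 0.18  0.48 -0.3 ] w 0.393
axes cols [[0.08, 0.948, 0.307], [0.997, -0.076, -0.026], [-0.001, 0.308, -0.951]]
j [ 0.437  0.463  0.081  2.111 -0.535  0.322  2.483]
shift now-axes [-0.0014  0.0008  0.0009] len 0.0018
turn [-0.001   0.0011  0.0001] shift target-axes [-0.0014  0.0008  0.0009]
```

View pics/w10.png

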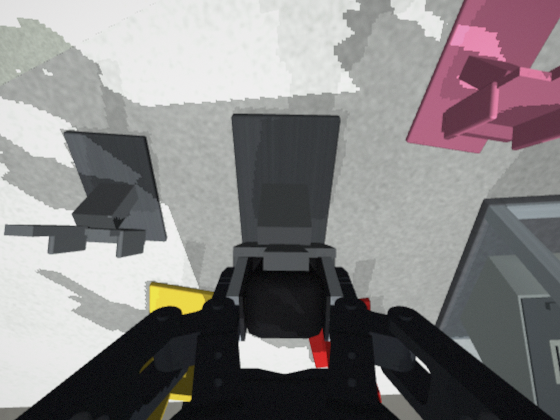

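```bash
python3 -m pendant '[[[0,0.0031,-0.0095],[0,0,0]],[[0,0.0046,-0.0143],[0,0,0]],[[0,0.0062,-0.019],[0,0,0]],[[0,0.0093,-0.0285],[0,0,0]],[[0,0.0093,-0.0285],[0,0,0]],[[0,0.0093,-0.0285],[0,0,0]],[[0,0,0],[0,0,0]]]'; python3 go.py .480 -.2838 .1285 18 85.4;python3 - <<'E'
from h import *
grab("wrist","w11");grab("top","t11");grab("scene","s11")
E
```

```text
time: 11.25
tcp_pos: [0.4801, -0.2825, 0.2668]
ee_rot: [2.124, 1.961, 0.31]
force: [0.0, 0.5, -2.5]
width: 0.39
t 11.25 pos [ 0.4801 -0.2825  0.2668] F [ 0.   0.5 -2.5] T [ 0.06  0.61 -0.02] w 0.39
axes cols [[0.08, 0.947, 0.31], [0.997, -0.075, -0.027], [-0.003, 0.312, -0.95]]
j [ 0.265  0.252  0.283  1.989 -0.341  0.648  2.266]
shift now-axes [-0.001  -0.0431  0.1315] len 0.1384
turn [0.0027 0.0024 0.0013] shift target-axes [-0.0013 -0.0428  0.1316]
```

View pics/w11.png

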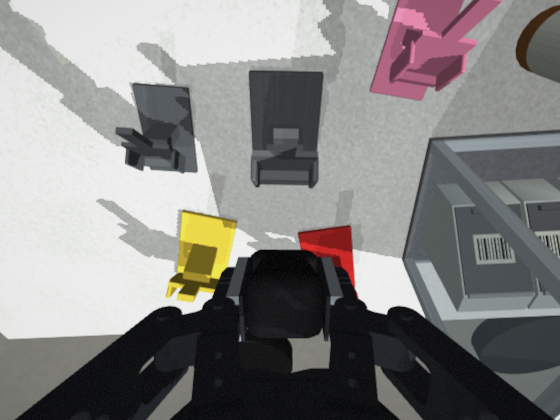

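View pics/s11.png

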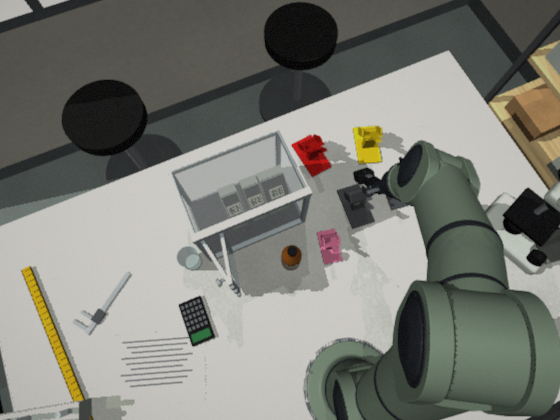

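```bash
python3 - <<'E'
from h import *
ims=[]
for n,(u,v) in [("w6",(462,210)),("w7",(487,287)),("w11",(494,248)),("w4",(123,332)),("top1",(277,176)),("scene1",(276,192))]:
    im=cv2.imread(f"pics/{n}.png")[v-30:v+30,u-30:u+30]; im=cv2.resize(im,(260,260),interpolation=cv2.INTER_CUBIC);cv2.putText(im,n,(5,15),0,.5,(0,0,255),1);ims.append(im)
cv2.imwrite("pics/labs.png",np.vstack([np.hstack(ims[:3]),np.hstack(ims[3:])]))
E
```

```text
(no output)
```

View pics/labs.png

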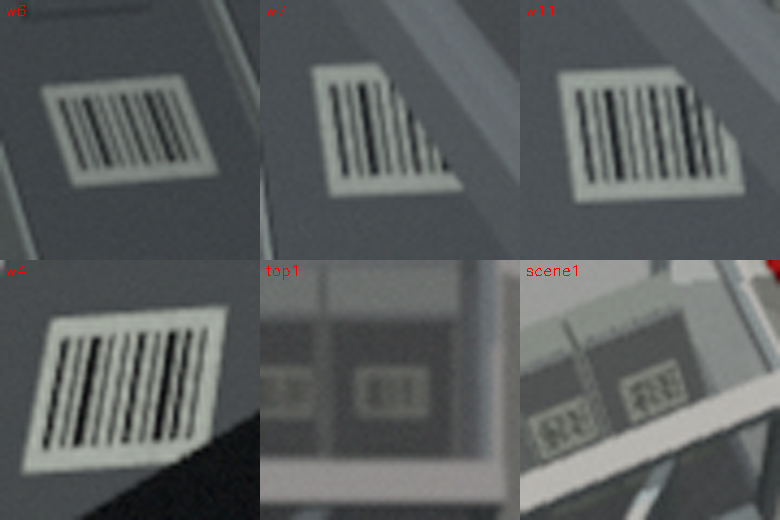

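```bash
cat > fitl.py <<'E'
from h import *
from scipy.optimize import least_squares
k=260/60
def c(n,u,v,pts): return [(load(n),(a,b),((x+.5)/k-.5+u-30,(y+.5)/k-.5+v-30),n) for (a,b),x,y in pts]
# (a,b): a=+1 +y side, b=+1 upper edge
o=c("w6",462,210,[((-1,-1),43,88),((1,-1),185,75),((1,1),218,173),((-1,1),73,186)])
o+=c("w4",123,332,[((-1,-1),50,60),((1,-1),228,47),((-1,1),23,212)])
o+=c("w11",494,248,[((-1,-1),38,72),((1,1),224,192),((-1,1),55,202)])
o+=c("w7",487,287,[((-1,-1),53,66),((-1,1),68,194)])
o+=c("top1",277,176,[((1,1),97,107),((-1,1),170,107),((-1,-1),170,157),((1,-1),97,157)])
def f(p,o=o):
    r=[]
    for F,(a,b),u,n in o:
        Rm=R.from_euler('ZY',[p[3],-np.pi/4]) # x out=( -cos45.. ) handled below
        y=np.array([-np.sin(p[3]),np.cos(p[3]),0]);fw=np.array([np.cos(p[3]),np.sin(p[3]),0]);up=(fw+[0,0,1])/2**.5
        P=p[:3]+a*.023*y+b*.018*up; w=1 if n[0]=="w" else .7
        r+=list(w*(proj(F,P)[0]-u))
    return np.array(r)
r=least_squares(f,[.64,-.04,.102,0]);print(r.x.round(4),np.degrees(r.x[3]));print(r.fun.reshape(-1,2).round(1).tolist())
r2=least_squares(lambda q:f([q[0],q[1],.102,q[2]]),[.64,-.04,0]);print("z fixed",r2.x.round(4));print(r2.fun.reshape(-1,2).round(1).tolist())
for n in("w6","w4","w11","top1"):
    oo=[x for x in o if x[3]==n];q=least_squares(lambda q:f([q[0],q[1],.102,q[2]],oo),[.64,-.04,0]).x;print(n,q.round(4))
E
python3 fitl.py
```

```text
[ 0.6396 -0.0396  0.1035 -0.0121] -0.6943338331006852
[[-0.6, -0.2], [-1.1, 0.0], [0.1, 0.0], [0.0, -0.2], [0.4, -0.4], [-0.2, -0.3], [-0.2, -0.1], [0.2, 0.5], [0.1, 0.6], [0.2, 0.0], [-0.0, -0.1], [0.6, 0.1], [0.1, -0.2], [-0.2, -0.2], [-0.2, -0.5], [0.2, -0.5]]
z fixed [ 0.6403 -0.0393 -0.0052]
[[-0.9, 0.0], [-1.6, 0.1], [-0.3, 0.0], [-0.2, -0.0], [1.6, -0.6], [0.8, -0.7], [1.2, -0.5], [-0.4, 0.2], [-0.5, 0.0], [-0.3, -0.4], [-0.6, -0.5], [0.1, -0.5], [-0.0, -0.2], [-0.3, -0.3], [-0.3, -0.6], [0.1, -0.6]]
w6 [ 0.6404 -0.0382 -0.0173]
w4 [ 0.641  -0.0408 -0.0116]
w11 [ 0.6404 -0.0388 -0.0027]
top1 [ 0.6385 -0.0397 -0.0103]
```

```bash
python3 - <<'E'
from ov import *
draw("w9",(220,230,360,360),3.5,"o9a",[.508,-.2855,.108],-4.5,50)
draw("w9",(220,230,360,360),3.5,"o9b",[.505,-.2855,.108],-4.5,50)
a=cv2.imread("pics/o9a.png");b=cv2.imread("pics/o9b.png")
draw("w6",(230,70,330,190),4.5,"o6",[.508,-.2855,.108],-4.5,50)
cv2.imwrite("pics/o9.png",np.vstack([np.hstack([a,b])])[:, :800+180])
c=np.hstack([a,b]);cv2.imwrite("pics/o9.png",cv2.resize(c,None,fx=.8,fy=.8))
E
```

```text
(no output)
```

View pics/o9.png

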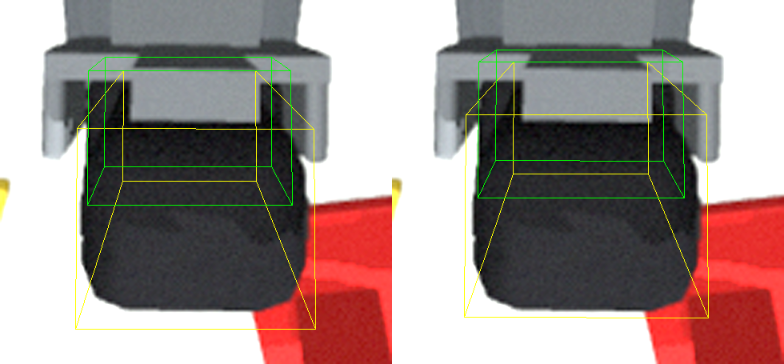

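View pics/o6.png

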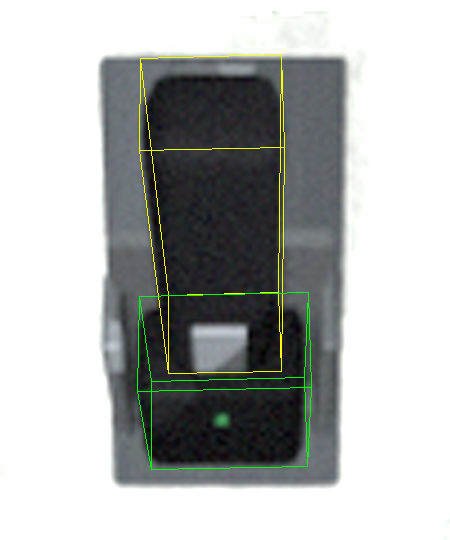

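```bash
cat > rd.py <<'E'
from ik import *
import ik,sys
from plant import robot
RG=tilt(17.9,85.4);GT=np.array([.4791,-.2824,.1291])
mid,rs=scan([.508,-.285,.108],-4.6,50)
offT=RG.inv().apply(mid-GT);offT[0]=0   # scanner mid in tool frame
relT=RG.inv()*rs
LAB=np.array([.640,-.0395,.1025]);
def target(d=.07,yaw=-.6):
    r=R.from_euler('ZY',[yaw,45],degrees=True);m=LAB-r.apply([d+.073,0,.003]);RT=r*relT.inv();return m-RT.apply(offT),RT
if __name__=="__main__":
    s=robot.observe();Rc=R.from_rotvec(s["ee_rot"]);p=s["tcp_pos"]
    print("offT",offT.round(4),"t",s["time"],"F",s["force"].round(1),"w",s["width"])
    t,RT=target();q=s["joints"]
    for n,o in(("A",(-.085,-.08,.07)),("B",(-.085,0,.02)),("C",(0,0,0))):
        x=t+o;q,e,a=ik.ik(x,RT,np.array(q));print(n,x.round(4),e,q.round(2),"shift target-axes from now",RT.inv().apply(x-p).round(4))
    print("turn",(Rc.inv()*RT).as_rotvec().round(4))
    print("A->B",RT.inv().apply([0,.08,-.05]).round(4),"B->C",RT.inv().apply([.085,0,-.02]).round(4),"up",RT.inv().apply([0,0,1]).round(3),"x",RT.inv().apply([1,0,0]).round(3))
    m=p+Rc.apply(offT);rsn=Rc*relT;n=m+rsn.apply([.073,0,.003]);b=rsn.apply([1,0,0]);nl=np.array([-np.cos(.0105)*2**-.5,.0074,2**-.5])
    k=(LAB-n)@nl/(b@nl);hit=n+b*k
    print("nose",n.round(4),"beam dist",round(k,4),"miss mm",((hit-LAB)*1e3).round(1),"angle deg",np.degrees(np.arccos(-b@nl)).round(2))
E
python3 rd.py
```

```text
offT [0.     0.0211 0.029 ] t 11.4 F [-0.6 -0.3 -2.7] w 0.3973504772196012
A [ 0.421  -0.1181  0.29  ] 7.986424797830168e-08 [ 0.14 -0.04  0.05  2.27 -0.13  0.52  1.85] shift target-axes from now [ 0.163  -0.0448 -0.0476]
B [ 0.421  -0.0381  0.24  ] 1.0786877769035001e-07 [-0.    0.01 -0.07  2.38  0.1   0.35  1.4 ] shift target-axes from now [ 0.243  -0.065  -0.0019]
C [ 0.506  -0.0381  0.22  ] 1.4908429649847305e-08 [-0.01  0.19 -0.05  2.24  0.12  0.32  1.39] shift target-axes from now [0.2439 0.0055 0.0496]
turn [-0.0873  0.0249 -0.0645]
A->B [ 0.08   -0.0202  0.0457] B->C [0.0009 0.0705 0.0515] up [-0.     0.389 -0.921] x [0.01  0.921 0.389]
nose [ 0.5571 -0.288   0.1885] beam dist 0.1182 miss mm [  -7.2 -254.6   -4.6] angle deg 5.69
```

```bash
python3 -m pendant '[[[0,0,-0.005],[-0.0437,0.0125,-0.0322]],[[0,0,0],[-0.0437,0.0125,-0.0322]],[[0.01,-0.0075,-0.0079],[0,0,0]],[[0.02,-0.0135,-0.0079],[0,0,0]],[[0.0272,-0.0098,-0.0079],[0,0,0]],[[0.0272,-0.0075,-0.0079],[0,0,0]],[[0.0272,-0.0065,-0.0079],[0,0,0]],[[0.0272,0,-0.004],[0,0,0]],[[0.024,0,0],[0,0,0]],[[0,0,0],[0,0,0]]]'; python3 rd.py
```

```text
time: 12.65
tcp_pos: [0.4209, -0.117, 0.2912]
ee_rot: [2.01, 1.992, 0.403]
force: [0.1, 0.8, -2.3]
width: 0.392
offT [0.     0.0211 0.029 ] t 12.65 F [ 0.1  0.8 -2.3] w 0.3921926123055742
A [ 0.421  -0.1181  0.29  ] 9.188409820298784e-10 [ 0.11 -0.05  0.08  2.28 -0.13  0.52  1.85] shift target-axes from now [-0.0011 -0.0003  0.0011]
B [ 0.421  -0.0381  0.24  ] 1.0573711165808517e-07 [-0.03  0.01 -0.04  2.38  0.1   0.35  1.4 ] shift target-axes from now [ 0.0789 -0.0205  0.0469]
C [ 0.506  -0.0381  0.22  ] 1.4676901905657718e-08 [-0.03  0.19 -0.03  2.24  0.11  0.32  1.4 ] shift target-axes from now [0.0798 0.05   0.0984]
turn [-0.0001 -0.0003  0.0015]
A->B [ 0.08   -0.0202  0.0457] B->C [0.0009 0.0705 0.0515] up [-0.     0.389 -0.921] x [0.01  0.921 0.389]
nose [ 0.5053 -0.1178  0.2232] beam dist 0.18 miss mm [ -7.4 -79.4  -6.6] angle deg 0.06
```

Check views before entering.

```bash
python3 -m pendant '[[[0.02,-0.005,0.0115],[0,0,0]],[[0.02,-0.005,0.0115],[0,0,0]],[[0.02,-0.005,0.0115],[0,0,0]],[[0.019,-0.0055,0.0125],[0,0,0]],[[0,0,0],[0,0,0]]]'; python3 rd.py;python3 - <<'E'
from h import *
grab("wrist","w12");grab("top","t12");grab("scene","s12")
E
```

```text
time: 13.28
tcp_pos: [0.421, -0.0392, 0.239]
ee_rot: [2.012, 1.992, 0.401]
force: [0.1, -0.4, -2.5]
width: 0.392
offT [0.     0.0211 0.029 ] t 13.275 F [ 0.1 -0.4 -2.5] w 0.39248739304587027
A [ 0.421  -0.1181  0.29  ] 7.315403216751512e-08 [ 0.09 -0.05  0.09  2.28 -0.13  0.52  1.85] shift target-axes from now [-0.0789  0.0206 -0.0466]
B [ 0.421  -0.0381  0.24  ] 1.0489368290128347e-07 [-0.05  0.01 -0.03  2.39  0.1   0.35  1.4 ] shift target-axes from now [ 0.0011  0.0004 -0.0009]
C [ 0.506  -0.0381  0.22  ] 1.4899093655319818e-08 [-0.04  0.19 -0.02  2.24  0.1   0.32  1.41] shift target-axes from now [0.0019 0.0709 0.0506]
turn [-0.0016  0.0004  0.0007]
A->B [ 0.08   -0.0202  0.0457] B->C [0.0009 0.0705 0.0515] up [-0.     0.389 -0.921] x [0.01  0.921 0.389]
nose [ 0.5054 -0.04    0.1709] beam dist 0.1435 miss mm [-33.3  -1.6 -33.3] angle deg 0.1
```

View pics/w12.png

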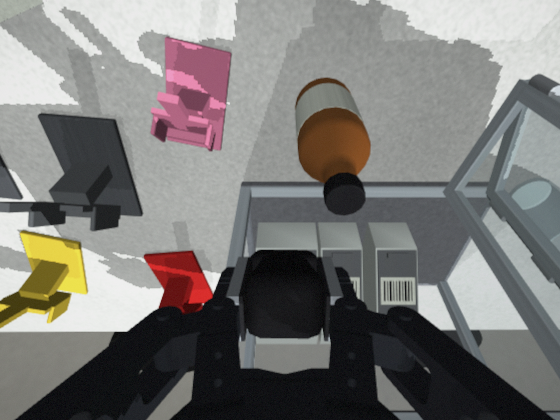

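View pics/s12.png

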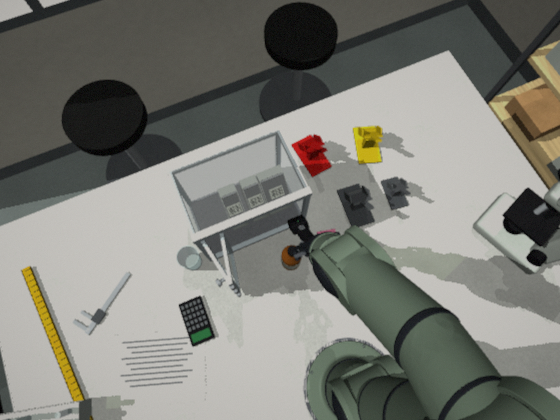

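```bash
python3 -m pendant '[[[0.0003,0.0118,0.0084],[0,0,0]],[[0.0003,0.0118,0.0084],[0,0,0]],[[0.0003,0.0118,0.0084],[0,0,0]],[[0.0003,0.0118,0.0084],[0,0,0]],[[0.0003,0.0118,0.0084],[0,0,0]],[[0.0003,0.0118,0.0084],[0,0,0]],[[0,0,0],[0,0,0]]]'; python3 rd.py;python3 - <<'E'
from h import *
grab("wrist","w13");grab("top","t13");grab("scene","s13")
crop("s13",200,120,340,270,4,"s13c");crop("t13",150,100,320,250,4,"t13c")
E
```

```text
time: 14.3
tcp_pos: [0.5073, -0.0386, 0.2207]
ee_rot: [2.011, 1.99, 0.403]
force: [0.7, -1.0, -2.7]
width: 0.393
offT [0.     0.0211 0.029 ] t 14.3 F [ 0.7 -1.  -2.7] w 0.3925930510424473
A [ 0.421  -0.1181  0.29  ] 7.422095327193172e-08 [ 0.09 -0.05  0.1   2.28 -0.13  0.52  1.85] shift target-axes from now [-0.0804 -0.0518 -0.0971]
B [ 0.421  -0.0381  0.24  ] 1.0447373454063482e-07 [-0.05  0.01 -0.02  2.39  0.1   0.35  1.4 ] shift target-axes from now [-0.0004 -0.072  -0.0514]
C [ 0.506  -0.0381  0.22  ] 1.508586449295149e-08 [-0.04  0.19 -0.02  2.24  0.1   0.32  1.41] shift target-axes from now [ 0.0004 -0.0015  0.0001]
turn [ 0.0002  0.0002 -0.0001]
A->B [ 0.08   -0.0202  0.0457] B->C [0.0009 0.0705 0.0515] up [-0.     0.389 -0.921] x [0.01  0.921 0.389]
nose [ 0.5918 -0.0395  0.1527] beam dist 0.0696 miss mm [ 1.  -0.5  1. ] angle deg 0.04
```

View pics/s13c.png

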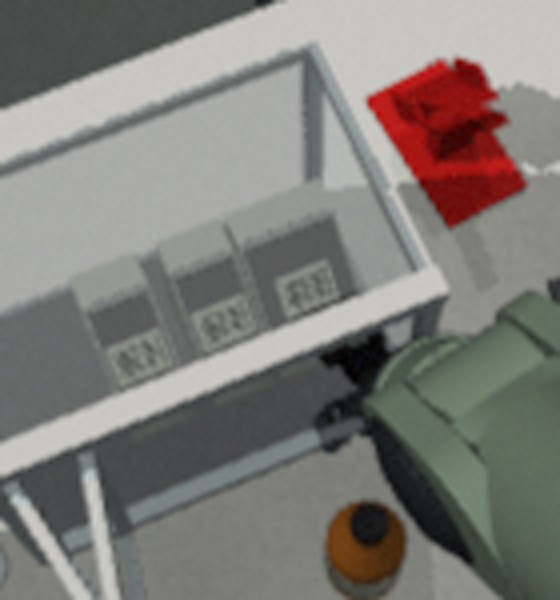

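View pics/w13.png

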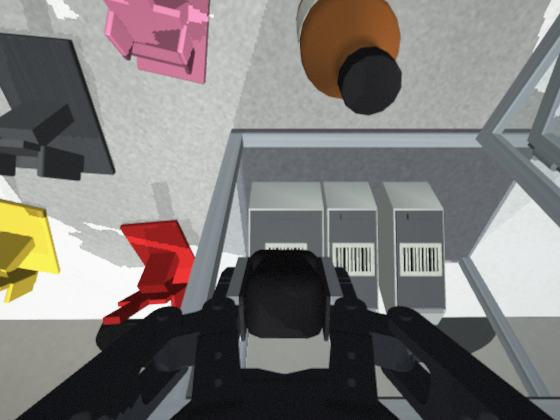

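View pics/t13c.png

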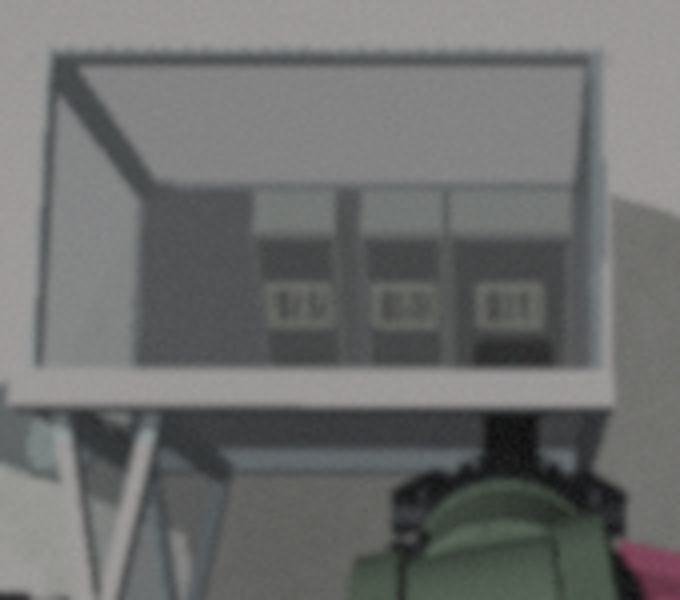

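```bash
python3 - <<'E'
from rd import *
from h import *
s=robot.observe();Rc=R.from_rotvec(s["ee_rot"]);m=s["tcp_pos"]+Rc.apply(offT);r=Rc*relT
f=load("t13")
for q in[(73,26,20),(73,-26,20),(73,0,-14),(73,0,20)]: print(q,((proj(f,m+r.apply(np.array(q)/1e3))[0]-[150,100]+.5)*4).round(0))
print(((proj(f,LAB)[0]-[150,100]+.5)*4).round(0))
E
```

```text
(73, 26, 20) [472. 336.]
(73, -26, 20) [551. 336.]
(73, 0, -14) [512. 379.]
(73, 0, 20) [512. 336.]
[511. 304.]
```

```bash
python3 -m pendant '[[[0,0,0],[0,0,0]],[[0,0,0],[0,0,0]],[[0,0,0],[0,0,0]],[[0,0,0],[0,0,0]],[[0,0,0],[0,0,0]],[[0,0,0],[0,0,0]],[[0,0,0],[0,0,0]],[[0,0,0],[0,0,0]],[[0,0,0],[0,0,0]],[[0,0,0],[0,0,0]],[[0,0,0],[0,0,0]],[[0,0,0],[0,0,0]],[[0,0,0],[0,0,0]],[[0,0,0],[0,0,0]],[[0,0,0],[0,0,0]],[[0,0,0],[0,0,0]],[[0,0,0],[0,0,0]],[[0,0,0],[0,0,0]],[[0,0,0],[0,0,0]],[[0,0,0],[0,0,0]]]'; python3 rd.py | tail -1
```

```text
time: 16.95
tcp_pos: [0.5066, -0.0387, 0.2211]
ee_rot: [2.011, 1.99, 0.403]
force: [-0.5, -0.6, -1.6]
width: 0.394
nose [ 0.5911 -0.0396  0.1532] beam dist 0.0704 miss mm [ 0.9 -0.7  0.9] angle deg 0.06
```

```bash
python3 -m pendant '[[[-0.0003,-0.0118,-0.0084],[0,0,0]],[[-0.0003,-0.0118,-0.0084],[0,0,0]],[[-0.0003,-0.0118,-0.0084],[0,0,0]],[[-0.0003,-0.0118,-0.0084],[0,0,0]],[[-0.0003,-0.0118,-0.0084],[0,0,0]],[[-0.0003,-0.0118,-0.0084],[0,0,0]],[[-0.02,0.005,-0.0115],[0,0,0]],[[-0.02,0.005,-0.0115],[0,0,0]],[[-0.02,0.005,-0.0115],[0,0,0]],[[-0.02,0.005,-0.0115],[0,0,0]],[[0,0,0],[0,0,0]]]'; python3 go.py .479 -.2824 .2691 17.9 85.4
```

```text
time: 18.32
tcp_pos: [0.4212, -0.1205, 0.2909]
ee_rot: [2.012, 1.987, 0.404]
force: [0.7, -0.5, -2.6]
width: 0.393
t 18.325 pos [ 0.4212 -0.1205  0.2909] F [ 0.7 -0.5 -2.6] T [0.06 0.71 0.04] w 0.393
axes cols [[0.013, 0.92, 0.391], [1.0, -0.012, -0.005], [-0.0, 0.391, -0.92]]
j [ 0.138 -0.046  0.057  2.273 -0.137  0.523  1.859]
shift now-axes [-0.1612  0.0465  0.0435] len 0.1733
turn [ 0.0895 -0.0233  0.0634] shift target-axes [-0.1568  0.0605  0.0425]
```

```bash
python3 -m pendant '[[[-0.027,0,0],[0,0,0]],[[-0.027,0,0],[0,0,0]],[[-0.027,0.005,0.004],[0,0,0]],[[-0.027,0.014,0.013],[0,0,0]],[[-0.027,0.014,0.013],[0,0,0]],[[-0.0262,0.0135,0.0135],[0,0,0]],[[0,0,0],[0.045,-0.0117,0.0317]],[[0,0,0],[0.0445,-0.0117,0.0317]],[[0,0,0],[0,0,0]]]'; python3 go.py .479 -.2824 .2691 17.9 85.4; python3 - <<'E'
from h import *
grab("wrist","w14")
E
```

```text
time: 19.45
tcp_pos: [0.4799, -0.2801, 0.2677]
ee_rot: [2.126, 1.97, 0.308]
force: [0.1, -0.0, -2.0]
width: 0.392
t 19.45 pos [ 0.4799 -0.2801  0.2677] F [ 0.1 -0.  -2. ] T [0.05 0.52 0.04] w 0.392
axes cols [[0.076, 0.949, 0.305], [0.997, -0.073, -0.023], [0.0, 0.305, -0.952]]
j [ 0.26   0.251  0.285  1.985 -0.336  0.659  2.261]
shift now-axes [-0.0023 -0.0003 -0.0015] len 0.0028
turn [-0.002  -0.0014  0.0037] shift target-axes [-0.0023 -0.0003 -0.0015]
```

View pics/w14.png

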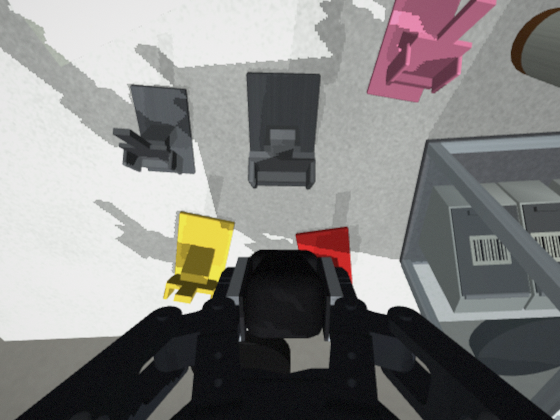

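```bash
python3 -m pendant '[[[-0.0023,0,-0.001],[-0.002,-0.001,0.004]],[[0,-0.008,0.0248],[0,0,0]],[[0,-0.008,0.0248],[0,0,0]],[[0,-0.008,0.0248],[0,0,0]],[[0,-0.008,0.0248],[0,0,0]],[[0,-0.0046,0.0143],[0,0,0]],[[0,0,0],[0,0,0]]]'; python3 go.py .4791 -.2824 .1291 17.9 85.4; python3 - <<'E'
from h import *
grab("wrist","w15")
E
```

```text
time: 20.38
tcp_pos: [0.4781, -0.2838, 0.1492]
ee_rot: [2.132, 1.961, 0.309]
force: [0.8, -0.9, -2.0]
width: 0.393
t 20.375 pos [ 0.4781 -0.2838  0.1492] F [ 0.8 -0.9 -2. ] T [ 0.07  0.49 -0.03] w 0.393
axes cols [[0.083, 0.948, 0.306], [0.997, -0.08, -0.025], [0.001, 0.307, -0.952]]
j [ 0.406  0.429  0.125  2.098 -0.512  0.376  2.455]
shift now-axes [ 0.0015 -0.0053  0.0194] len 0.0201
turn [-0.0007  0.0001 -0.0033] shift target-axes [ 0.0015 -0.0053  0.0194]
```

View pics/w15.png

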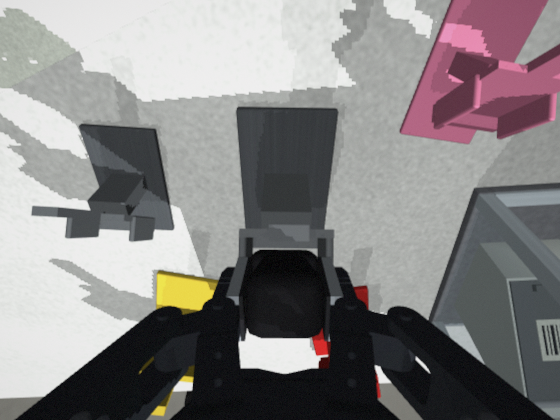

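```bash
python3 -m pendant '[[[0.0008,-0.0012,0.0048],[0,0,-0.002]],[[0,-0.0012,0.0048],[0,0,0]],[[0,-0.0012,0.0038],[0,0,0]],[[0,-0.0006,0.0019],[0,0,0]],[[0,0,0],[0,0,0]]]'; python3 go.py .4791 -.2824 .1291 17.9 85.4
```

```text
time: 21.05
tcp_pos: [0.4797, -0.2829, 0.1339]
ee_rot: [2.128, 1.963, 0.309]
force: [1.3, 0.1, -2.2]
width: 0.394
t 21.05 pos [ 0.4797 -0.2829  0.1339] F [ 1.3  0.1 -2.2] T [ 0.06  0.54 -0.01] w 0.394
axes cols [[0.081, 0.948, 0.307], [0.997, -0.077, -0.025], [-0.0, 0.308, -0.952]]
j [ 0.436  0.456  0.083  2.106 -0.517  0.335  2.464]
shift now-axes [ 0.0005 -0.0021  0.0044] len 0.0049
turn [ 0.0002  0.0004 -0.0003] shift target-axes [ 0.0005 -0.0021  0.0044]
```

```bash
python3 -m pendant '[[[0,-0.0008,0.0019],[0,0,0]],[[0,-0.0006,0.0013],[0,0,0]],[[0,0,0],[0,0,0]]]'; python3 -m pendant '[[[0,-0.0004,0.001],[0,0,0]],[[0,0,0],[0,0,0]]]'; python3 -m pendant '[[[0,-0.0002,0.0006],[0,0,0]],[[0,0,0],[0,0,0]]]';python3 go.py .4791 -.2824 .1291 17.9 85.4
```

```text
time: 21.42
tcp_pos: [0.4794, -0.2829, 0.1305]
ee_rot: [2.128, 1.963, 0.309]
force: [0.7, 0.5, -2.4]
width: 0.396
time: 21.68
tcp_pos: [0.4793, -0.2829, 0.1295]
ee_rot: [2.128, 1.963, 0.309]
force: [-0.5, -0.0, -1.6]
width: 0.391
time: 21.92
tcp_pos: [0.4792, -0.2829, 0.1293]
ee_rot: [2.128, 1.963, 0.309]
force: [-7.8, 2.9, 12.3]
width: 0.392
t 21.925 pos [ 0.4792 -0.2829  0.1293] F [-7.8  2.9 12.3] T [0.5  1.01 0.14] w 0.392
axes cols [[0.081, 0.948, 0.307], [0.997, -0.077, -0.025], [-0.0, 0.308, -0.951]]
j [ 0.448  0.463  0.068  2.109 -0.517  0.322  2.467]
shift now-axes [ 0.0005 -0.0002  0.0002] len 0.0006
turn [ 0.0008  0.0005 -0.0004] shift target-axes [ 0.0005 -0.0002  0.0002]
```

```bash
python3 -m pendant '[[[0,0.0002,-0.0005],[0,0,0]],[[0,0,0],[0,0,0]]]' 1 20; python3 -m pendant '[[[0,0,0],[0,0,0]],[[0,0,0],[0,0,0]],[[0,0,0],[0,0,0]]]' 0 20; python3 -m pendant '[[[0,0,0],[0,0,0]],[[0,0,0],[0,0,0]],[[0,0,0],[0,0,0]],[[0,0,0],[0,0,0]]]' -1; python3 - <<'E'
from h import *
grab("wrist","w16")
E
```

```text
time: 22.18
tcp_pos: [0.4793, -0.2829, 0.1295]
ee_rot: [2.128, 1.963, 0.309]
force: [-3.5, 1.0, 3.9]
width: 0.392
time: 22.55
tcp_pos: [0.4794, -0.2829, 0.1294]
ee_rot: [2.128, 1.963, 0.309]
force: [-0.3, -0.1, -0.2]
width: 0.496
time: 23.05
tcp_pos: [0.4794, -0.2829, 0.1294]
ee_rot: [2.128, 1.963, 0.309]
force: [0.2, 0.4, 0.8]
width: 1.0
```

View pics/w16.png

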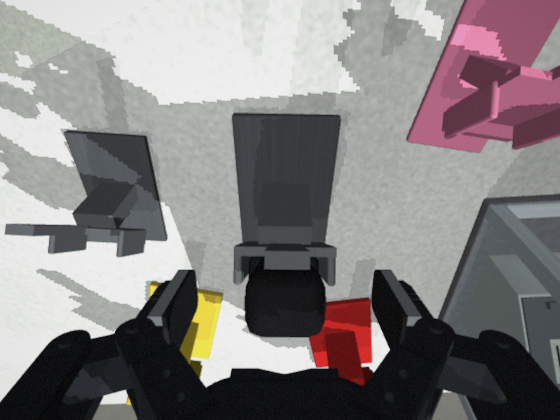

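Seated as before. Back out along the tool axis and check.

```bash
python3 -m pendant '[[[0,0,-0.015],[0,0,0]],[[0,0,-0.02],[0,0,0]],[[0,0,-0.03],[0,0,0]],[[0,0,-0.03],[0,0,0]],[[0,0,-0.03],[0,0,0]],[[0,0,0],[0,0,0]]]'; python3 go.py .5597 -.2798 .3738 0 84.3
```

```text
time: 23.85
tcp_pos: [0.4411, -0.2803, 0.2512]
ee_rot: [2.126, 1.96, 0.311]
force: [-0.0, 0.4, 0.2]
width: 1.001
t 23.85 pos [ 0.4411 -0.2803  0.2512] F [-0.   0.4  0.2] T [0.06 0.38 0.01] w 1.001
axes cols [[0.081, 0.947, 0.31], [0.997, -0.077, -0.027], [-0.002, 0.311, -0.95]]
j [ 0.335  0.216  0.239  2.079 -0.35   0.595  2.316]
shift now-axes [ 0.0099  0.1505 -0.0798] len 0.1706
turn [ 0.3167 -0.0011  0.0183] shift target-axes [ 0.0123  0.118  -0.1226]
```

Return to the w6 viewpoint for a like-for-like comparison.

```bash
python3 -m pendant '[[[0,0.02,-0.04],[0,0,0]],[[0.003,0.032,-0.04],[0,0,0]],[[0.003,0.033,0],[0,0,0]],[[0.003,0.033,0],[0,0,0]],[[0.001,0.0325,0],[0,0,0]],[[0,0,0],[0.158,0,0.009]],[[0,0,0],[0.158,0,0.009]],[[0,0,0],[0,0,0]]]'; python3 go.py .5597 -.2798 .3738 0 84.3; python3 - <<'E'
from h import *
f=grab("wrist","w17");grab("top","t17");grab("scene","s17")
g=load("w6");print(f["position"]-g["position"],f["orientation"]-g["orientation"])
a=cv2.imread("pics/w6.png");b=cv2.imread("pics/w17.png")
cv2.imwrite("pics/cmp.png",np.hstack([cv2.resize(i[60:200,220:340],None,fx=3.3,fy=3.3,interpolation=cv2.INTER_CUBIC) for i in(a,b)]))
E
```

```text
time: 24.85
tcp_pos: [0.5614, -0.2783, 0.3689]
ee_rot: [-2.32, -2.107, 0.005]
force: [0.3, 0.1, -1.1]
width: 0.998
t 24.85 pos [ 0.5614 -0.2783  0.3689] F [ 0.3  0.1 -1.1] T [-0.02 -0.07 -0.03] w 0.998
axes cols [[0.096, 0.995, -0.007], [0.995, -0.096, 0.003], [0.003, -0.008, -1.0]]
j [ 0.17   0.439  0.3    1.41  -0.13   1.32   1.951]
shift now-axes [-0.0016 -0.0015 -0.0049] len 0.0054
turn [-0.0076 -0.0026  0.0032] shift target-axes [-0.0016 -0.0015 -0.0049]
[ 0.00274599  0.00241493 -0.00431698] [ 0.00724876 -0.00024927  0.00584859]
```

View pics/cmp.png

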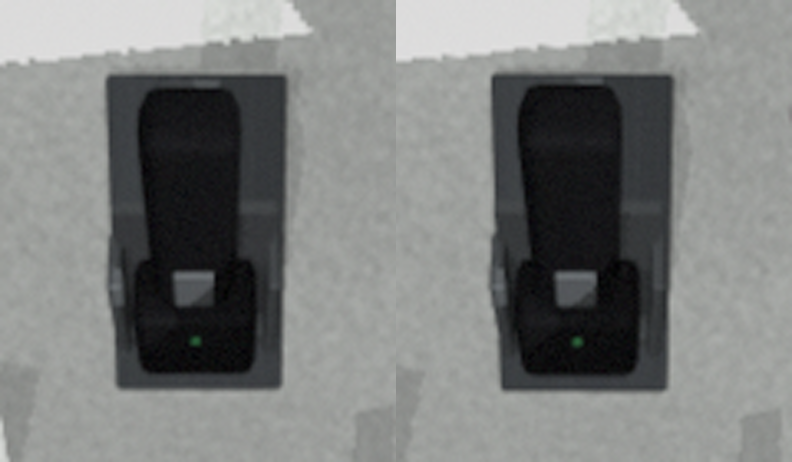

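View pics/t17.png

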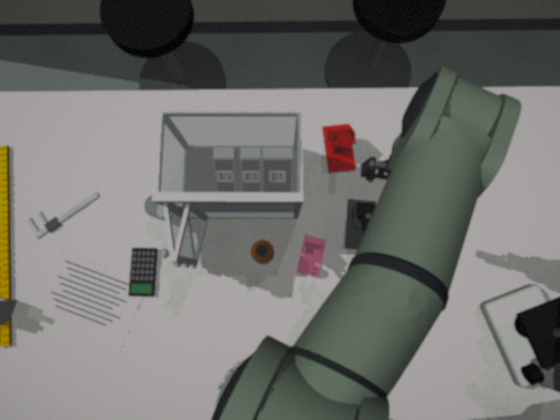

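View pics/s17.png

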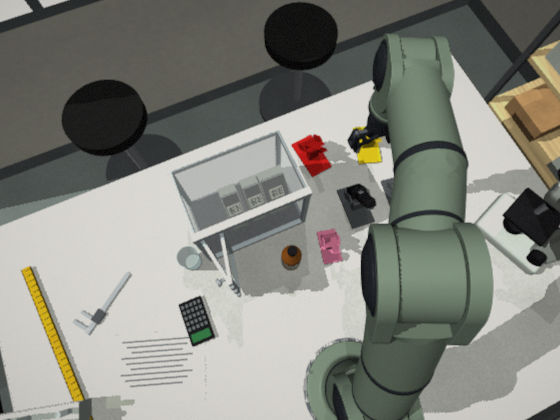

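```bash
python3 -c "
from plant import robot
print(robot.finish_job())"
```

```text
the job is handed in; nothing more can be done
None
```

I folded the door back, read the wide bin's label with the scanner, laid the scanner back in its rest and handed the job in at about 25 s of the 69 s.

- **Door:** I pushed the leading panel left with the shut fingers. By eye in the wrist picture it was at about 1.36 rad, and I then pushed it a further 7 mm or so. The final top and scene pictures show it still folded to the jamb.
- **Reading:** The scanner's beam was about 70 mm from the label, about 1.5 mm off its middle and within 0.1° of square. These figures come from the arm's pose and the scanner's fitted position in the grip. The top picture showed the scanner's nose within about 1 mm of where that put it. I held it still for 2.5 s.
- **Scanner back in its rest:** I set it down from where I had gripped it; the contact force peaked near 15 N. Compared with the picture taken before the grasp, from nearly the same viewpoint, it lies the same way in the rest.
- **Everything else:** In the last pictures the bins, bottle, beaker and calculator stand where they were. The arm was clear of everything, with the fingertips about 0.37 m above the bench.

**Disagreement:** The pictures differed by about 2 to 4 mm on where the seated scanner lay along the rest, so I used a middle value. That leaves up to about 2 mm of uncertainty in the aim.

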